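# Weigh the covered alloy can on the beam scale

### The job

Weigh the tall narrow alloy can with its lid on: stand it upright on the pan of the beam scale, with the smaller of the two lids set squarely on its rim so that it sits down level all round, and slide the poise along the beam until the beam rests level. Set things down gently, do not tip the can, and leave the squat pot, its big lid and the other things on the bench where they are.

Things in the scene. Friction and masses are not known exactly. Their poses are not given: they have to be found in the camera images.
- can: Tall narrow open steel can with alloy lumps in its lower part: round, 64 mm outside diameter, 110 mm high, wall 3 mm (mouth 58 mm inside), top 60 mm free inside; 0.34 to 0.63 kg. Origin: centre of its underside, z up. Grip it across its diameter from above.
- can_rim (a point): Centre of the can's mouth, level with the top of its rim, 110 mm above the can's underside; moves with the can.
- lid: The smaller lid, for the can: dark steel disc 74 mm across, 5 mm thick; below it a locating step (52 mm across, 6 mm deep, edge chamfered 4 mm) that drops loosely into the can's mouth; on top an upright round knob, 20 mm across, 32 mm high. Origin: centre of its underside, z up; disc from 6 to 11 mm, knob from 11 to 43 mm. Seated, the origin is 104 mm above the can's underside. 0.16 kg.
- pan_top (a point): Centre of the upper face of the scale's round flat pan (150 mm across, 3 mm lip), 122 mm above the bench with the beam level. z up; the fulcrum is 90 mm away along -y and the beam runs on along -y. The pan stays horizontal and sinks 9 mm per 0.1 rad of the beam joint; it is down on its stop when the can is on and the poise is near the fulcrum.
- beam (a joint): Angle of the scale's beam, rad: 0 = level (its pointer at the two fixed marks on the stop loop), positive = pan down and poise end up; stops at about -0.1 and 0.1 (they give a little). With the pan empty it is poise end down. It swings freely, damped, and settles in about 1 s; near balance, moving the poise 1 mm outwards changes it by about -0.0064 rad.
- beam_tip (a point): The end of the beam, 225 mm from the fulcrum, at the stop loop; 88 mm above the bench when the beam is level. x points along the hinge axis, -y outward along the beam.
- poise (a joint): Position of the sliding poise along the beam, m: 0 = innermost (poise centre 35 mm from the fulcrum), growing outwards to 0.14 near the beam's tip. It stays where it is left; 1.2 N slides it. Can and lid balance somewhere between 0.075 and 0.13.
- poise_knob (a point): The poise is a dark steel block astride the beam, 40 mm wide, 44 mm along the beam, 46 mm high, with an upright round knob on top, 18 mm across and 36 mm high. This point is on the knob's axis, 21 mm above the block and 15 mm below the knob's top; 131 mm above the bench with the beam level. -y is outwards along the slide. The knob tilts with the beam.
- pot: Bystander: squat wide open steel pot with alloy lumps, 104 mm in diameter, 62 mm high. Origin: centre of its underside. Leave it alone.
- pot_lid: Bystander: the bigger lid, for the squat pot, 116 mm in diameter, with the same knob, 43 mm high. Origin: centre of its underside. Leave it alone.
- brush: Bystander: hand brush 170 mm long lying along its x. Origin: at its middle. Leave it alone.
- rammer: Bystander: wooden hand rammer standing upright on its round butt (74 mm diameter), 224 mm high. Origin: centre of its underside. Leave it alone.
- coating: Bystander: closed metal tin, 90 mm in diameter, 120 mm high. Origin: centre of its underside. Leave it alone.
- straightedge: Bystander: flat steel strike-off bar 460 x 40 x 8 mm, lying along y behind the scale. Origin: centre of its underside. Leave it alone.
Things that resemble listed ones, but are neither listed nor needed, are in the scene too. What is shaped like the lid but blue, pink or turquoise is not meant.

How it is judged:
By the outcome, as a careful person would: the job done as asked, in the order asked, and still so for the second after the job is handed in, with the robot touching nothing.
It also fails if it takes over 70 s, if anything falls off the work surface, if the arm or the gripper's body presses on something with over 40 N, if the wrist force passes 120 N, or if a joint passes its speed limit or range.

### The arm

A 6-joint arm with a two-finger parallel gripper is mounted at the origin on the work surface. World frame = base frame: x ahead of the robot, y to its left, z up, the work surface at z = 0. Lengths are in mm, angles in rad, forces in N, time in s.
With the tool pointing down it reaches from about 350 to 975 mm from the base axis. Payload 7.1 kg.
Tool frame: the origin (TCP) lies between the finger pads; the fingertips stand 19 mm ahead of it and the grasp point (between the pads) is the TCP; z points along the fingers, y is the line along which they close (so a half turn about z gives the same grasp; the last joint's range is limited). The gripper opens to 88 mm and grips with 3 to 60 N. Pads are 20 mm wide; open, the fingers measure 115 mm over their backs; the gripper's body (75 mm by 178 mm) begins 61 mm behind the grasp point.
Start: joints at [-1.124, 0.423, 1.63, -0, 1.089, -0.019], TCP at [280.725, -558.389, 241.675] pointing down, gripper open.
Joint ranges: [-3, 3], [-0.9, 2.11], [0.09, 2.58], [-1.31, 4.45], [0.11, 2.69], [-2.54, 2.54]. Speed limits (rad/s): [2.39, 2.39, 3.01, 3.14, 3.14, 3.14].

### API

Orientations are given as a rotation vector (axis times angle).
In Python, from workcell import ctrl gives the robot as it stands.
- The arm moves only by the tool arm_command, never from a script. Its argument "series" is a list of rows, each an object with "linear": the shift along the tool's x, y, z in m, a list of three; "turn": the turn about the tool's z in rad. A call has 1 to 10 rows; each row shifts and turns the commanded pose from where the row before left it, along the tool's axes as they then stand; what a row does not reach is not made up. A row lasts 1/10 s, in which the tool goes at most 50 mm and 8.59 degrees, less where a joint would pass 70% of its speed; a pose out of reach is approached as far as the arm can. A call with a gripper value outside its range is refused whole. "jaw" is the opening, from -1 (shut) to 1 (fully open), set as the call begins (left out, the last holds). The fingers move at their own pace and stop on an object; the grip force is fixed at half the most. Time passes only in rows, so rows that do not move let the fingers close. It gives the time, the measured TCP pose, the force, the opening and the grip force at its end, in the units of the state.
- ctrl.get_obs(): the state, without advancing time (a new reading comes with each control period).
- ctrl.get_image(name): name is "scene" or "top" or "wrist"; returns a dict with "frame" (480x640x3 uint8, blue, green, red), "fx", "fy", "cx", "cy" (pixels), "rvec" (rotation vector, rad) and "tvec" (3), from world to camera coordinates, as OpenCV has them. Camera axes: x right, y down, z forward; pixel columns grow to the right and rows downward; lengths in mm; the calibration is good to about 2 mm. A picture is of the moment at which its call begins. There is no depth.
- ctrl.close_job(): hands the job in; it is judged then, once.
The state is a dict: "t": time; "qpos": joint angles; "qvel": joint speeds; "joint_torque": joint torques, N m; "ee_pos": TCP position; "orientation": TCP orientation; "ft_force": force on the tool from outside, world axes, zero at the start; "moment": the same for the moment, N m; "width": finger opening in mm; "grasp_force": force on a finger pad.
Only numpy, scipy, OpenCV 4.12 (cv2) and the standard library are available. Lean on these libraries where they do the work, as an engineer would, in place of code of your own. Each camera call takes 0.05 s, during which the arm holds its last target. There are 200 camera calls.

## Working session

There is one attempt and no reset: what is moved stays moved. The work goes in short steps, Python scripts to look and compute and a tool call to move; the robot and the scene stay as the last step left them, time stands still between calls to the robot, and variables do not carry over. Pictures are saved under pics/ and viewed, at most 10 in all, crops included, and the job is handed in when it is done.

Besides the shell and the picture viewer there is one more tool, called after "Emit:" by a JSON object that holds its "name" and its "arguments", one argument or row to a line. arm_command: Moves the arm, as the interface text tells. Its arguments: {"type":"object","properties":{"series":{"type":"array"},"jaw":{"type":"number"}},"required":["series"]}

```bash
mkdir -p pics
cat > h.py <<'E'
import numpy as np, cv2
from workcell import ctrl
def get(n):
    d=ctrl.get_image(n); d['frame']=np.array(d['frame']); return d
def save(d,p): cv2.imwrite('pics/'+p,d['frame'])
def K(d): return np.array([[d['fx'],0,d['cx']],[0,d['fy'],d['cy']],[0,0,1.]])
def ray(d,u,v):
    R=cv2.Rodrigues(np.array(d['rvec'],float))[0]; t=np.array(d['tvec'],float).ravel()
    c=-R.T@t; r=R.T@np.linalg.inv(K(d))@np.array([u,v,1.]); return c,r
def onz(d,u,v,z):
    c,r=ray(d,u,v); return c+r*(z-c[2])/r[2]
def proj(d,p):
    q,_=cv2.projectPoints(np.array(p,float).reshape(-1,1,3),np.array(d['rvec'],float),np.array(d['tvec'],float),K(d),None); return q.reshape(-1,2)
E
python3 - <<'E'
from h import *
import pickle
for n in ['scene','top']:
    d=get(n); save(d,n+'1.png'); pickle.dump(d,open(n+'.pkl','wb')); print(n,ray(d,320,240))
o=ctrl.get_obs(); print({k:o[k] for k in ['t','ee_pos','orientation','ft_force','width']})
E
```

```text
scene (array([1124.64326897,  202.86579157, 1163.33939264]), array([-0.47608499, -0.13646551, -0.86891025]))
top (array([ 403.73754811,    7.85739295, 1534.61281914]), array([ 0.11097057, -0.0048267 , -0.99381301]))
{'t': 0.1, 'ee_pos': array([ 280.54053332, -557.97968386,  240.97401434]), 'orientation': array([-3.05546445e+00, -7.24785606e-01,  4.27288653e-04]), 'ft_force': array([ 0.08889837, -0.176119  ,  0.07661873]), 'width': 87.8702415499319}
```

View pics/scene1.png

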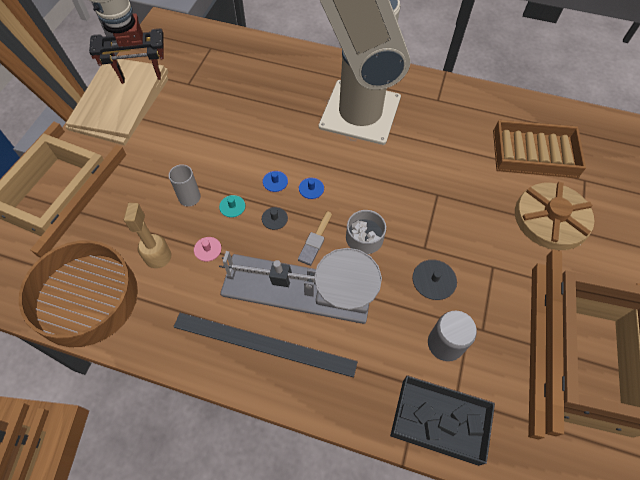

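View pics/top1.png

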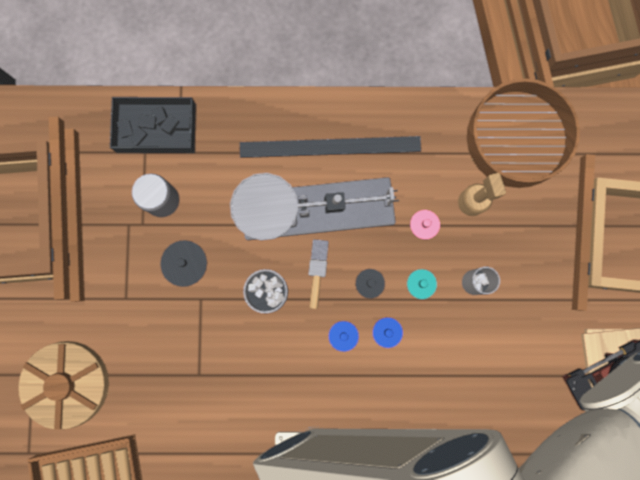

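Both views show the same layout. Lid candidates, as top (u,v) / scene (u,v):

| Candidate | top | scene |
|---|---|---|
| dark small disc | (370,283) | (274,217) |
| turquoise | (422,284) | (232,205) |
| pink | (425,224) | (208,248) |
| blue | (343,336), (388,332) | (311,187), (275,180) |
| dark big pot lid | (184,263) | (435,279) |

By the description I choose the small dark disc at top (370,283). The only can is at top (484,280). I'll check both in a crop and measure.

Run:
```python
from h import *
import pickle
d=pickle.load(open('top.pkl','rb')); s=pickle.load(open('scene.pkl','rb'))
f=d['frame']; g=s['frame']
a=cv2.resize(f[240:320,340:520],None,fx=4.4,fy=4.4,interpolation=cv2.INTER_CUBIC)[:290]
a=cv2.resize(f[250:310,340:510],None,fx=4.6,fy=4.6,interpolation=cv2.INTER_CUBIC)
b=cv2.resize(f[165:245,220:440],None,fx=3.55,fy=3.55,interpolation=cv2.INTER_CUBIC)
w=max(a.shape[1],b.shape[1]); pad=lambda x:cv2.copyMakeBorder(x,0,0,0,w-x.shape[1],cv2.BORDER_CONSTANT)
o=np.vstack([pad(a),pad(b)]); print(o.shape); cv2.imwrite('pics/crop1.png',o)
def ell(img,roi,mask):
    x0,y0,x1,y1=roi; m=mask(img[y0:y1,x0:x1].astype(int)).astype(np.uint8)*255
    m=cv2.morphologyEx(m,cv2.MORPH_CLOSE,np.ones((5,5)))
    c=max(cv2.findContours(m,0,2)[0],key=cv2.contourArea); e=cv2.fitEllipse(c+np.array([x0,y0])); return e
sat=lambda p:p.max(2)-p.min(2)
dark=lambda p:(p.max(2)<75)&(sat(p)<25)
grey=lambda p:(sat(p)<22)
e=ell(f,(345,255,395,312),dark);print('lid',e,onz(d,*e[0],11))
e=ell(g,(255,203,295,232),dark);print('lid scene',e,onz(s,*e[0],11))
e=ell(f,(455,255,512,305),grey);print('can blob',e)
e=ell(f,(222,165,300,248),lambda p:(sat(p)<22)&(p.max(2)>120));print('pan',e,onz(d,*e[0],131))
```

```text
(560, 782, 3)
lid ((367.60418701171875, 284.61444091796875), (1.4234179258346558, 4.335176467895508), 142.7691650390625) [ 463.49663875 -117.14182476   11.        ]
lid scene ((277.0283508300781, 214.79248046875), (13.01613998413086, 15.306737899780273), 80.25993347167969) [ 452.71332517 -116.86175611   11.        ]
can blob ((480.86077880859375, 281.15643310546875), (27.408185958862305, 37.33250045776367), 81.42911529541016)
pan ((266.1094665527344, 207.2022247314453), (66.07708740234375, 73.22821807861328), 101.87669372558594) [636.11044108 125.25939496 131.        ]
```

View pics/crop1.png

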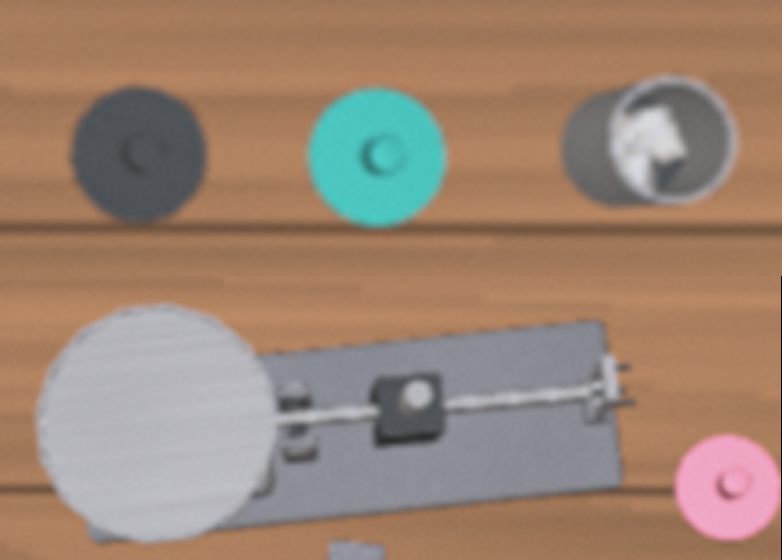

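The crop confirms the choice: a plain dark lid with its disc centre at about (369.8,283.3) and knob up. The can rim is at (485.9,279.8), the pan at (263.9,206.3) and the poise knob top at (337.7,197.3). Next I'll refine these with masks and both views.

Run:
```python
from h import *
import pickle
d=pickle.load(open('top.pkl','rb')); s=pickle.load(open('scene.pkl','rb'))
def ell(D,roi,thr,close=3):
    x0,y0,x1,y1=roi; p=D['frame'][y0:y1,x0:x1].astype(int)
    m=((p[...,2]-p[...,0]<12)&thr(p.max(2))).astype(np.uint8)*255
    m=cv2.morphologyEx(m,cv2.MORPH_CLOSE,np.ones((close,close)))
    c=max(cv2.findContours(m,0,2)[0],key=cv2.contourArea); return cv2.fitEllipse(cv2.convexHull(c)+np.array([x0,y0]))
al=lambda v:v>-1
e=ell(d,(345,258,395,308),al);print('lid top',e,onz(d,*e[0],11))
e=ell(s,(255,203,295,232),al);print('lid scene',e,onz(s,*e[0],11))
e=ell(d,(222,165,292,248),lambda v:v>140);print('pan',e,onz(d,*e[0],131))
e=ell(s,(312,246,385,310),lambda v:v>140);print('pan scene',e,onz(s,*e[0],131))
r=onz(d,485.9,279.8,110);print('can rim top',r, 'exp radius px',proj(d,[r,r+[0,32,0]]))
e=ell(s,(165,163,203,210),al);print('can blob scene',e)
print('pred scene rim',proj(s,[r,r-[0,0,110],r+[32,0,0],r+[-32,0,0],r+[0,32,0],r-[0,32,0]]))
k=onz(d,337.7,197.3,142);print('knob',k); print('pred scene knob',proj(s,k))
t=onz(d,220+612.5/3.55-.5,165+109.5/3.55-.5,75);print('tip-ish',t)
# scale base plate direction via grey mask
p=d['frame'].astype(int)[170:245,300:400]; m=((p[...,2]-p[...,0]<5)).astype(np.uint8)
c=max(cv2.findContours(m,0,2)[0],key=cv2.contourArea); print('plate',cv2.minAreaRect(c+np.array([300,170])))
o=cv2.resize(s['frame'][150:310,150:400],None,fx=3.2,fy=3.2,interpolation=cv2.INTER_CUBIC); cv2.imwrite('pics/crop2.png',o)
```

```text
lid top ((369.71514892578125, 283.1752624511719), (27.601058959960938, 28.20659065246582), 145.38827514648438) [ 467.05149737 -122.37268755   11.        ]
lid scene ((274.2109680175781, 217.90065002441406), (22.03247833251953, 25.23358726501465), 83.7532730102539) [ 464.78750714 -120.84403267   11.        ]
pan ((264.9062805175781, 207.0944061279297), (66.96768188476562, 69.9428482055664), 106.81620788574219) [636.35376627 128.03128337 131.        ]
pan scene ((347.23822021484375, 278.0856628417969), (59.988380432128906, 67.77881622314453), 98.57469177246094) [637.17174085 131.93500613 131.        ]
can rim top [ 471.35432088 -382.33068785  110.        ] exp radius px [[485.9        279.8       ]
 [472.0543364  279.76683232]]
can blob scene ((184.23631286621094, 184.56503295898438), (26.513469696044922, 44.771915435791016), 158.85845947265625)
pred scene rim [[179.06172651 174.73218926]
 [188.19596258 198.13682418]
 [173.83600562 183.97460747]
 [184.17064836 165.69634649]
 [190.0030356  177.69990056]
 [168.19610533 171.78500747]]
knob [657.70417285 -39.2219545  142.        ]
pred scene knob [[274.96533203 263.37993586]]
tip-ish [ 675.06480705 -171.97285694   75.        ]
plate ((346.0050964355469, 205.27218627929688), (46.620452880859375, 97.1749267578125), 84.1604995727539)
```

View pics/crop2.png

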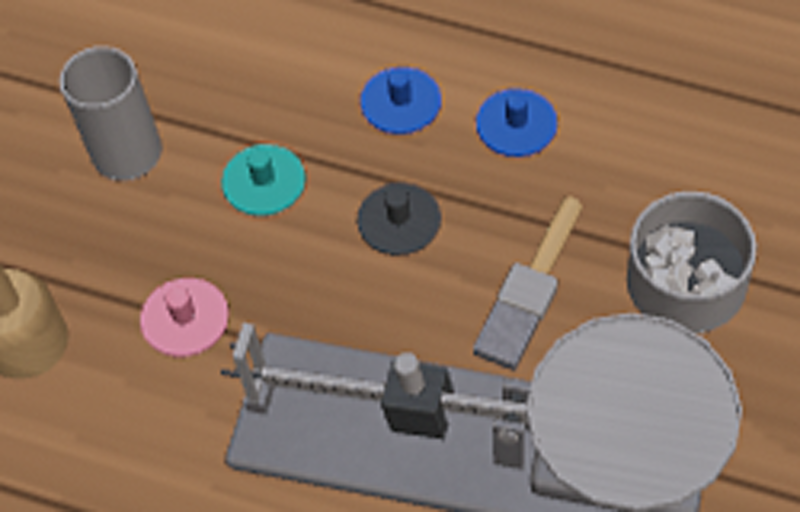

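The scene crop shows the can rim at scene (180.8,173.7), the poise knob top at (276.5,262.2), and the lid upright with its knob up. The two cameras agree within 2–4 mm. I'll move over the can and look with the wrist camera.

Emit:
{"name": "arm_command", "arguments": {
  "series": [
    {"linear": [0,0,0],"turn": 0.117},
    {"linear": [0,0,0],"turn": 0.117},
    {"linear": [0,0,0],"turn": 0.116},
    {"linear": [0.03,-0.022,0],"turn": 0},
    {"linear": [0.036,-0.026,0],"turn": 0},
    {"linear": [0.036,-0.026,0],"turn": 0},
    {"linear": [0.036,-0.026,0],"turn": 0},
    {"linear": [0.036,-0.026,0],"turn": 0},
    {"linear": [0.035,-0.028,0],"turn": 0},
    {"linear": [0,0,0],"turn": 0}
  ],
  "jaw": 1
}}

```text
t: 1.1
ee_pos: [473.5, -377.7, 241.3]
orientation: [-3.135, -0.189, -0.001]
ft_force: [0.2, -0.7, 0.7]
width: 88.0
grasp_force: 0.0
```

```bash
cat >> h.py <<'E'
def axes():
    o=ctrl.get_obs(); return o,np.array(o['ee_pos'],float),cv2.Rodrigues(np.array(o['orientation'],float))[0]
def delta(target):
    o,p,R=axes(); return R.T@(np.array(target)-p)
E
python3 - <<'E'
from h import *
import pickle
s=pickle.load(open('scene.pkl','rb')); print('scene can',onz(s,180.75,173.7,110),'knob',onz(s,276.5,262.2,142))
o,p,R=axes(); print(o['t'],p,R.round(3))
w=get('wrist'); save(w,'w1.png'); print(ray(w,320,240)); print(proj(w,[471.4,-382.3,110]))
E
```

```text
scene can [ 466.82412161 -379.51607245  110.        ] knob [653.67696878 -36.85356565 142.        ]
1.1 [ 473.4641196  -377.66232576  241.3388147 ] [[ 0.993  0.12   0.   ]
 [ 0.12  -0.993  0.001]
 [ 0.    -0.001 -1.   ]]
(array([ 550.8592467 , -368.43597735,  383.83645169]), array([-0.28890963, -0.0416979 , -0.95652458]))
[[322.85717699 236.46707925]]
```

View pics/w1.png

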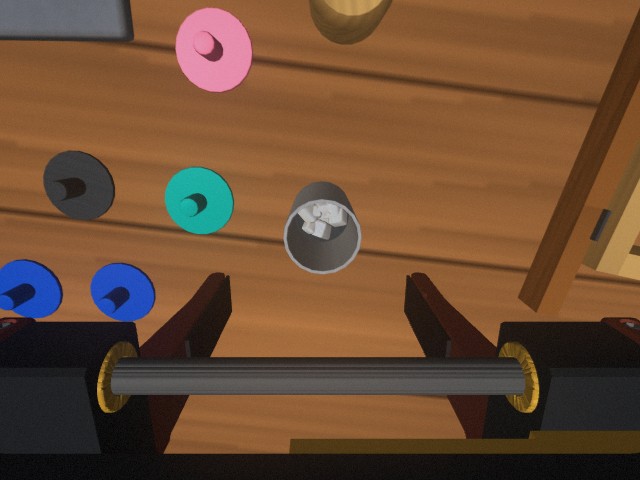

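The wrist view shows the can rim centred at (323,236), against a prediction from the top view of (322.9,236.5). I'll descend on (471,-382).

Emit:
{"name": "arm_command", "arguments": {
  "series": [
    {"linear": [-0.003,0.004,0.01],"turn": 0},
    {"linear": [0,0,0.03],"turn": 0},
    {"linear": [0,0,0.035],"turn": 0},
    {"linear": [0,0,0.035],"turn": 0},
    {"linear": [0,0,0.03],"turn": 0},
    {"linear": [0,0,0.016],"turn": 0},
    {"linear": [0,0,0],"turn": 0}
  ]
}}

```text
t: 1.85
ee_pos: [465.6, -385.6, 83.0]
orientation: [-3.133, -0.179, 0.006]
ft_force: [0.6, -0.6, 0.2]
width: 87.8
grasp_force: 0.0
```

Emit:
{"name": "arm_command", "arguments": {
  "series": [
    {"linear": [0,0,0],"turn": 0},
    {"linear": [0,0,0],"turn": 0},
    {"linear": [0,0,0],"turn": 0},
    {"linear": [0,0,0],"turn": 0},
    {"linear": [0,0,0],"turn": 0}
  ],
  "jaw": -1
}}

```text
t: 2.35
ee_pos: [468.3, -385.0, 87.0]
orientation: [-3.136, -0.182, -0.001]
ft_force: [-1.8, 5.2, 6.5]
width: 63.2
grasp_force: 29.8
```

Emit:
{"name": "arm_command", "arguments": {
  "series": [
    {"linear": [0,0,-0.006],"turn": 0},
    {"linear": [0,0,-0.015],"turn": 0},
    {"linear": [0,0,-0.025],"turn": 0},
    {"linear": [0,0,-0.03],"turn": 0},
    {"linear": [0,0,-0.03],"turn": 0},
    {"linear": [0,0,-0.03],"turn": 0},
    {"linear": [0,0,-0.02],"turn": 0},
    {"linear": [0,0,-0.012],"turn": 0},
    {"linear": [0,0,0],"turn": 0}
  ]
}}

```text
t: 3.25
ee_pos: [468.6, -386.3, 255.9]
orientation: [3.134, 0.182, 0.004]
ft_force: [-0.1, -0.2, -5.9]
width: 62.7
grasp_force: 29.7
```

Emit:
{"name": "arm_command", "arguments": {
  "series": [
    {"linear": [0.005,-0.01,0],"turn": 0},
    {"linear": [0.01,-0.02,0],"turn": 0},
    {"linear": [0.015,-0.032,0],"turn": 0},
    {"linear": [0.018,-0.038,0],"turn": 0},
    {"linear": [0.018,-0.04,0],"turn": 0},
    {"linear": [0.018,-0.04,0],"turn": 0},
    {"linear": [0.018,-0.04,0],"turn": 0},
    {"linear": [0.018,-0.04,0],"turn": 0},
    {"linear": [0.018,-0.04,0],"turn": 0},
    {"linear": [0.018,-0.04,0],"turn": 0}
  ]
}}

```text
t: 4.25
ee_pos: [582.8, -27.2, 251.9]
orientation: [-3.136, -0.182, 0.005]
ft_force: [1.5, -0.5, -5.5]
width: 62.4
grasp_force: 29.8
```

Emit:
{"name": "arm_command", "arguments": {
  "series": [
    {"linear": [0.018,-0.04,0],"turn": 0},
    {"linear": [0.018,-0.04,0],"turn": 0},
    {"linear": [0.014,-0.032,0],"turn": 0},
    {"linear": [0.01,-0.022,0],"turn": 0},
    {"linear": [0.006,-0.012,0],"turn": 0},
    {"linear": [0.002,-0.005,0],"turn": 0},
    {"linear": [0,0,0],"turn": 0},
    {"linear": [0,0,0],"turn": 0},
    {"linear": [0,0,0],"turn": 0}
  ]
}}

```text
t: 5.15
ee_pos: [633.5, 126.8, 253.6]
orientation: [3.136, 0.18, -0.001]
ft_force: [0.9, 0.1, -5.2]
width: 62.9
grasp_force: 29.8
```

Run:
```python
from h import *
o,p,R=axes(); print(o['t'],p,o['ft_force'],R.round(3)[:2,:2])
a=get('top');b=get('wrist')
print(proj(a,p+[2.5,1,25]),proj(b,p+[2.5,1,25]),proj(b,[636.5,129,131]))
ca=cv2.resize(a['frame'][140:260,210:370],(400,300),interpolation=3)
cb=cv2.resize(b['frame'],(400,300))
cv2.imwrite('pics/c3.png',np.hstack([ca,cb]))
```

```text
5.15 [633.50612687 126.78102841 253.60978031] [ 0.93753974  0.06692228 -5.23248344] [[ 0.993  0.114]
 [ 0.114 -0.993]]
[[259.0443888  195.53724463]] [[315.56228006 339.48570869]] [[315.00574547 232.44009512]]
```

View pics/c3.png

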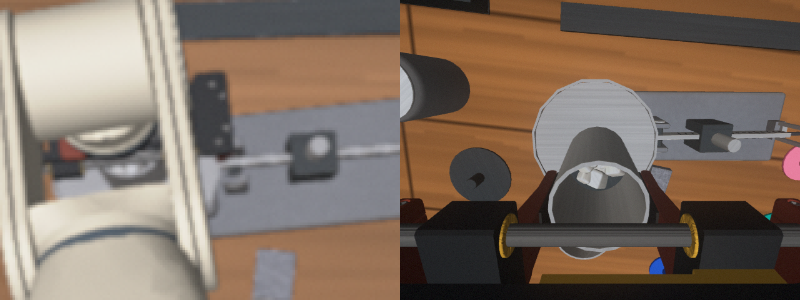

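The can hangs between the fingers (rim at wrist (320,~335)), with the pan behind and below it at about (313,228). The offset to the pan centre is about 4 mm in y. I'll correct that and lower slowly.

Emit:
{"name": "arm_command", "arguments": {
  "series": [
    {"linear": [0.001,-0.002,0.004],"turn": 0},
    {"linear": [0,-0.002,0.01],"turn": 0},
    {"linear": [0,0,0.01],"turn": 0},
    {"linear": [0,0,0.007],"turn": 0},
    {"linear": [0,0,0.004],"turn": 0},
    {"linear": [0,0,0.003],"turn": 0},
    {"linear": [0,0,0.003],"turn": 0},
    {"linear": [0,0,0.003],"turn": 0},
    {"linear": [0,0,0.003],"turn": 0},
    {"linear": [0,0,0],"turn": 0}
  ]
}}

```text
t: 6.25
ee_pos: [634.3, 132.1, 206.4]
orientation: [-3.136, -0.182, 0.0]
ft_force: [-1.7, -0.3, -2.9]
width: 62.6
grasp_force: 29.8
```

Emit:
{"name": "arm_command", "arguments": {
  "series": [
    {"linear": [0,0,0.002],"turn": 0},
    {"linear": [0,0,0.002],"turn": 0},
    {"linear": [0,0,0.001],"turn": 0},
    {"linear": [0,0,0],"turn": 0}
  ]
}}

```text
t: 6.65
ee_pos: [634.3, 132.1, 201.6]
orientation: [-3.136, -0.182, -0.0]
ft_force: [-0.9, 0.5, -2.4]
width: 62.7
grasp_force: 29.8
```

Emit:
{"name": "arm_command", "arguments": {
  "series": [
    {"linear": [0,0,0.001],"turn": 0},
    {"linear": [0,0,0.001],"turn": 0},
    {"linear": [0,0,0],"turn": 0}
  ]
}}

```text
t: 6.95
ee_pos: [634.5, 132.3, 200.2]
orientation: [-3.136, -0.182, -0.001]
ft_force: [-1.9, 2.4, 2.2]
width: 62.5
grasp_force: 29.9
```

The pan is on its stop with the can standing on it, so I'll release and rise.

Emit:
{"name": "arm_command", "arguments": {
  "series": [
    {"linear": [0,0,0],"turn": 0},
    {"linear": [0,0,0],"turn": 0},
    {"linear": [0,0,0],"turn": 0},
    {"linear": [0,0,0],"turn": 0},
    {"linear": [0,0,-0.01],"turn": 0},
    {"linear": [0,0,-0.025],"turn": 0},
    {"linear": [0,0,-0.035],"turn": 0},
    {"linear": [0,0,-0.035],"turn": 0},
    {"linear": [0,0,-0.015],"turn": 0}
  ],
  "jaw": 1
}}

```text
t: 7.85
ee_pos: [635.8, 132.3, 324.2]
orientation: [-3.136, -0.182, -0.009]
ft_force: [0.7, 0.8, 1.1]
width: 88.0
grasp_force: 0.0
```

Run:
```python
from h import *
o,p,R=axes(); print(o['t'],p,o['width'])
# lid viewpoint: TCP over (466,-121) at z 120
print('delta to above lid',R.T@(np.array([466.5,-121.7,180])-p))
```

```text
7.85 [635.79190395 132.33632474 324.17179561] 87.97002800658146
delta to above lid [-198.37209998  232.83568523  142.88374054]
```

Emit:
{"name": "arm_command", "arguments": {
  "series": [
    {"linear": [-0.015,0.018,0],"turn": 0},
    {"linear": [-0.03,0.034,0],"turn": 0},
    {"linear": [-0.03,0.036,0.01],"turn": 0},
    {"linear": [-0.03,0.036,0.025],"turn": 0},
    {"linear": [-0.03,0.036,0.025],"turn": 0},
    {"linear": [-0.03,0.036,0.025],"turn": 0},
    {"linear": [-0.02,0.024,0.025],"turn": 0},
    {"linear": [-0.013,0.013,0.023],"turn": 0},
    {"linear": [0,0,0.01],"turn": 0},
    {"linear": [0,0,0],"turn": 0}
  ],
  "jaw": 0
}}

```text
t: 8.85
ee_pos: [468.4, -115.2, 180.0]
orientation: [-3.135, -0.18, 0.004]
ft_force: [-0.1, -0.4, -0.0]
width: 43.9
grasp_force: 0.0
```

Run:
```python
from h import *
o,p,R=axes(); print(o['t'],p,o['width'])
w=get('wrist'); save(w,'w4.png')
t=get('top'); 
print(proj(w,[466.5,-121.7,11]),proj(w,[466.5,-121.7,43]))
P=w['frame'].astype(int); m=((P[...,2]-P[...,0]<12)).astype(np.uint8)*255
m[300:]=0; m=cv2.morphologyEx(m,cv2.MORPH_OPEN,np.ones((5,5)))
for c in cv2.findContours(m,0,2)[0]:
    if cv2.contourArea(c)>800: print(cv2.contourArea(c),cv2.boundingRect(c),[np.round(x,1) for x in cv2.fitEllipse(cv2.convexHull(c))])
ca=cv2.resize(t['frame'][140:260,210:370],(400,300),interpolation=3)
cv2.imwrite('pics/c4.png',np.hstack([ca,cv2.resize(w['frame'],(400,300))]))
```

```text
8.85 [ 468.41944295 -115.15630419  179.96459038] 43.86977591561622
[[324.45623015 224.4093741 ]] [[325.15525063 234.18730892]]
4698.0 (421, 201, 81, 76) [array([460.9, 238.3]), array([73.8, 82.6]), np.float64(58.7)]
4671.5 (286, 184, 79, 77) [array([324.7, 222.2]), array([77.1, 79. ]), np.float64(78.6)]
8826.5 (0, 158, 88, 133) [array([ 16.7, 223.6]), array([130.1, 147.3]), np.float64(66.5)]
5000.5 (155, 77, 62, 115) [array([184.5, 132.1]), array([ 63.1, 138.7]), np.float64(6.3)]
23463.0 (0, 0, 434, 57) [array([212.5,  23.7]), array([116.7, 468. ]), np.float64(89.9)]
```

View pics/c4.png

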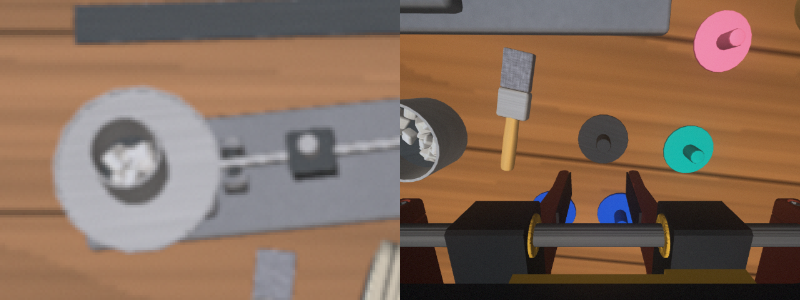

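The can stands on the pan with its mouth at crop (127,160). The dark lid with the dark knob is at wrist (324.7,222), matching the prediction of (324.5,224). I'll go down to the knob.

Emit:
{"name": "arm_command", "arguments": {
  "series": [
    {"linear": [-0.002,0.006,0.01],"turn": 0},
    {"linear": [0,0,0.025],"turn": 0},
    {"linear": [0,0,0.03],"turn": 0},
    {"linear": [0,0,0.02],"turn": 0},
    {"linear": [0,0,0.007],"turn": 0},
    {"linear": [0,0,0],"turn": 0},
    {"linear": [0,0,0],"turn": 0}
  ]
}}

```text
t: 9.65
ee_pos: [468.6, -121.6, 89.8]
orientation: [3.136, 0.182, 0.002]
ft_force: [0.2, -1.4, -0.2]
width: 43.7
grasp_force: 0.0
```

Run:
```python
from h import *
o,p,R=axes(); print(o['t'],p,o['width'])
print('delta lid',R.T@(np.array([467.3,-121.8,34])-p))
t=get('top')
P=t['frame'].astype(int)[160:248,225:300]
# inside of can: dark greys on bright pan
m=((P.max(2)<125)).astype(np.uint8)*255; m=cv2.morphologyEx(m,cv2.MORPH_CLOSE,np.ones((3,3)))
for c in cv2.findContours(m,0,2)[0]:
    if cv2.contourArea(c)>150: print(cv2.contourArea(c),cv2.boundingRect(c+np.array([225,160])),cv2.fitEllipse(c+np.array([225,160])))
print('pred mouth',proj(t,[[637,132,223],[637,132,113],[637+32,132,223],[637,132+32,223]]))
e=cv2.resize(t['frame'][170:245,225:300],(600,600),interpolation=3); cv2.imwrite('pics/c5.png',e)
```

```text
9.65 [ 468.58578067 -121.56554676   89.77137996] 43.703568731916405
delta lid [-1.37176596  0.05776405 55.76979419]
219.0 (247, 188, 25, 23) ((258.14154052734375, 198.8358612060547), (21.733182907104492, 24.479143142700195), 51.18239974975586)
pred mouth [[259.49429689 199.79011065]
 [263.85250182 208.08171914]
 [259.68756672 185.17358322]
 [244.63189195 199.74746332]]
```

View pics/c5.png

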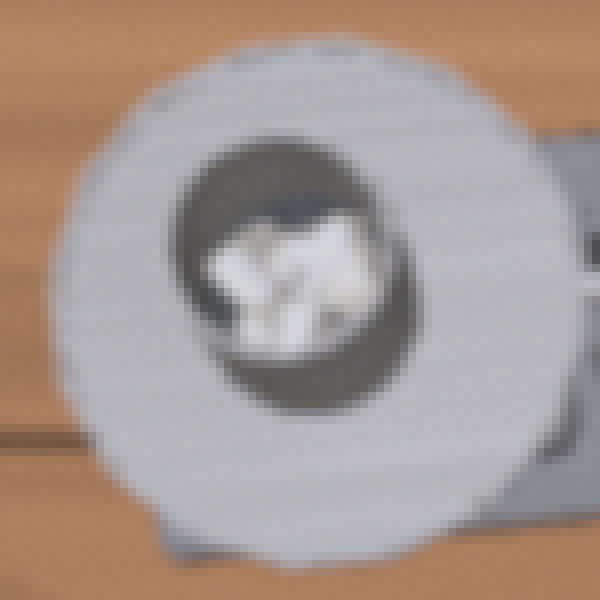

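The can mouth is centred at top (259.4,200.3), against a prediction of (259.5,199.8), so the can is at about (636.3,132). Now I'll grip the lid.

Emit:
{"name": "arm_command", "arguments": {
  "series": [
    {"linear": [-0.001,0,0.02],"turn": 0},
    {"linear": [0,0,0.02],"turn": 0},
    {"linear": [0,0,0.011],"turn": 0},
    {"linear": [0,0,0.004],"turn": 0},
    {"linear": [0,0,0],"turn": 0}
  ]
}}

```text
t: 10.2
ee_pos: [467.0, -121.7, 34.2]
orientation: [-3.136, -0.182, -0.0]
ft_force: [0.5, -1.2, 1.5]
width: 44.1
grasp_force: 0.0
```

Emit:
{"name": "arm_command", "arguments": {
  "series": [
    {"linear": [0,0,0],"turn": 0},
    {"linear": [0,0,0],"turn": 0},
    {"linear": [0,0,0],"turn": 0},
    {"linear": [0,0,0],"turn": 0},
    {"linear": [0,0,0],"turn": 0}
  ],
  "jaw": -1
}}

```text
t: 10.7
ee_pos: [467.1, -121.7, 34.5]
orientation: [3.136, 0.182, 0.001]
ft_force: [-1.0, 0.7, 6.5]
width: 19.4
grasp_force: 30.0
```

Emit:
{"name": "arm_command", "arguments": {
  "series": [
    {"linear": [0,0,-0.008],"turn": 0},
    {"linear": [0,0,-0.022],"turn": 0},
    {"linear": [0,0,-0.035],"turn": 0},
    {"linear": [0,0,-0.04],"turn": 0},
    {"linear": [0,0,-0.04],"turn": 0},
    {"linear": [0,0,-0.04],"turn": 0},
    {"linear": [0,0,-0.04],"turn": 0},
    {"linear": [0,0,-0.03],"turn": 0},
    {"linear": [0,0,-0.02],"turn": 0},
    {"linear": [0,0,0],"turn": 0}
  ]
}}

```text
t: 11.7
ee_pos: [467.9, -121.9, 312.0]
orientation: [3.134, 0.182, 0.008]
ft_force: [0.5, 0.1, -1.2]
width: 19.6
grasp_force: 30.0
```

Emit:
{"name": "arm_command", "arguments": {
  "series": [
    {"linear": [0.009,-0.01,0],"turn": 0},
    {"linear": [0.018,-0.021,0],"turn": 0},
    {"linear": [0.027,-0.031,0],"turn": 0},
    {"linear": [0.031,-0.037,0],"turn": 0},
    {"linear": [0.031,-0.037,0],"turn": 0},
    {"linear": [0.031,-0.037,0],"turn": 0},
    {"linear": [0.026,-0.03,0],"turn": 0},
    {"linear": [0.017,-0.02,0],"turn": 0},
    {"linear": [0.007,-0.009,0],"turn": 0},
    {"linear": [0,0,0],"turn": 0}
  ]
}}

```text
t: 12.7
ee_pos: [635.2, 133.0, 306.8]
orientation: [3.136, 0.185, -0.005]
ft_force: [-0.0, -0.5, -2.3]
width: 19.4
grasp_force: 30.0
```

Emit:
{"name": "arm_command", "arguments": {
  "series": [
    {"linear": [0,0,0],"turn": 0},
    {"linear": [0,0,0],"turn": 0},
    {"linear": [0,0,0],"turn": 0}
  ]
}}

```text
t: 13.0
ee_pos: [635.2, 130.4, 309.3]
orientation: [3.136, 0.18, -0.0]
ft_force: [0.8, -0.6, -1.6]
width: 19.5
grasp_force: 30.0
```

Run:
```python
from h import *
o,p,R=axes(); print(o['t'],p,R.round(3)[:,2],o['width'],o['ft_force'])
print('delta rim',R.T@(np.array([636.4,132,252])-p))
b=get('wrist');save(b,'w6.png')
print(proj(b,[[636.4,132,223]]),proj(b,p-[0,0,23]))
```

```text
13.0 [635.22397241 130.38437349 309.2737216 ] [-0. -0. -1.] 19.464283294993166 [ 0.76018908 -0.56216462 -1.60630728]
delta rim [ 1.3569092  -1.47773223 57.27344569]
[[315.20774841 249.45224793]] [[317.34933379 291.19650341]]
```

View pics/w6.png

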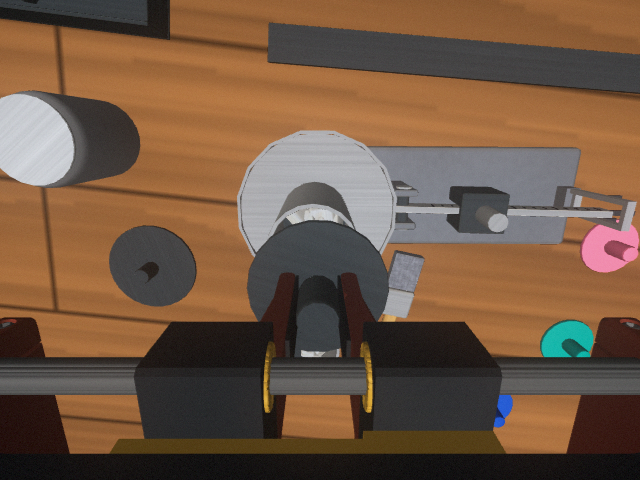

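The lid is held level with its disc at (318,291). The can rim behind it is centred at u≈316, as predicted. I'll centre on it and lower.

Emit:
{"name": "arm_command", "arguments": {
  "series": [
    {"linear": [0.001,-0.0015,0.01],"turn": 0},
    {"linear": [0,0,0.015],"turn": 0},
    {"linear": [0,0,0.012],"turn": 0},
    {"linear": [0,0,0.008],"turn": 0},
    {"linear": [0,0,0.004],"turn": 0},
    {"linear": [0,0,0.002],"turn": 0},
    {"linear": [0,0,0.002],"turn": 0},
    {"linear": [0,0,0],"turn": 0},
    {"linear": [0,0,0],"turn": 0}
  ]
}}

```text
t: 13.95
ee_pos: [636.7, 133.2, 256.5]
orientation: [-3.136, -0.182, -0.001]
ft_force: [-0.4, -0.3, -1.7]
width: 19.2
grasp_force: 30.0
```

Emit:
{"name": "arm_command", "arguments": {
  "series": [
    {"linear": [0,0,0.0015],"turn": 0},
    {"linear": [0,0,0.0015],"turn": 0},
    {"linear": [0,0,0],"turn": 0}
  ]
}}

```text
t: 14.25
ee_pos: [636.3, 133.2, 252.9]
orientation: [3.136, 0.182, -0.0]
ft_force: [-1.0, 0.5, -1.7]
width: 19.6
grasp_force: 30.0
```

Emit:
{"name": "arm_command", "arguments": {
  "series": [
    {"linear": [0,0.001,0.001],"turn": 0},
    {"linear": [0,0,0.001],"turn": 0},
    {"linear": [0,0,0],"turn": 0}
  ]
}}

```text
t: 14.55
ee_pos: [636.7, 132.1, 251.5]
orientation: [3.136, 0.182, 0.001]
ft_force: [-1.7, -0.8, 2.8]
width: 19.4
grasp_force: 30.0
```

Emit:
{"name": "arm_command", "arguments": {
  "series": [
    {"linear": [0,0,0.001],"turn": 0},
    {"linear": [0,0,0],"turn": 0}
  ]
}}

```text
t: 14.75
ee_pos: [637.0, 132.1, 251.5]
orientation: [3.136, 0.182, 0.002]
ft_force: [-3.1, -0.9, 8.4]
width: 19.5
grasp_force: 30.0
```

Contact came at the seated height, so I'll release and rise.

Emit:
{"name": "arm_command", "arguments": {
  "series": [
    {"linear": [0,0,-0.0005],"turn": 0},
    {"linear": [0,0,0],"turn": 0},
    {"linear": [0,0,0],"turn": 0},
    {"linear": [0,0,0],"turn": 0},
    {"linear": [0,0,-0.01],"turn": 0},
    {"linear": [0,0,-0.025],"turn": 0},
    {"linear": [0,0,-0.03],"turn": 0},
    {"linear": [0,0,-0.02],"turn": 0},
    {"linear": [0,0,0],"turn": 0}
  ],
  "jaw": 0
}}

```text
t: 15.65
ee_pos: [638.3, 132.5, 339.7]
orientation: [-3.135, -0.182, -0.01]
ft_force: [-0.2, 0.3, -0.3]
width: 44.0
grasp_force: 0.0
```

Run:
```python
from h import *
import pickle
o,p,R=axes(); print(o['t'],p,o['width'])
b=get('wrist');pickle.dump(b,open('w7.pkl','wb'))
print('lid disc top pred',proj(b,[[636.6,132,113+115]]))
# viewpoint: over poise; beam dir u
u=np.array([0.115,-0.993]); f=np.array([636.7,130.])+90*u; print('fulcrum',f)
# knob from wrist view
P=b['frame']; cv2.imwrite('pics/c7.png',np.hstack([cv2.resize(P[130:330,180:400],(440,400),interpolation=3),cv2.resize(P[130:270,390:640],None,fx=1.44,fy=1.44)[:400] if False else cv2.copyMakeBorder(cv2.resize(P[130:270,390:640],(360,202),interpolation=3),0,198,0,0,0)]))
```

```text
15.65 [638.26247384 132.5323009  339.70140907] 43.95523397485522
lid disc top pred [[317.82317026 243.53192632]]
fulcrum [647.05  40.63]
```

View pics/c7.png

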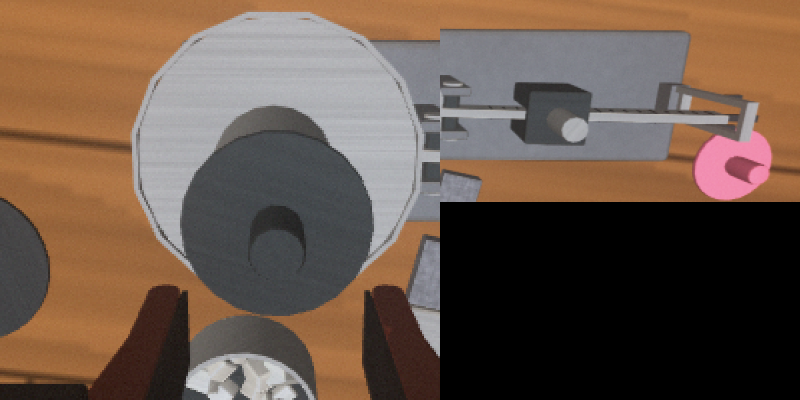

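The lid sits level on the can: its disc is at (318,241) against a prediction of (318,243.5). The poise knob top is at about wrist (483,220) and the beam is on the pan-down stop. My picture budget is now used up, so the rest is measured numerically. I'll place the wrist camera to the side of the beam for an angle reference.

Emit:
{"name": "arm_command", "arguments": {
  "series": [
    {"linear": [0.01,0.02,0],"turn": 0},
    {"linear": [0.017,0.04,0],"turn": 0},
    {"linear": [0.017,0.04,0],"turn": 0},
    {"linear": [0.017,0.04,0],"turn": 0},
    {"linear": [0.017,0.04,0.005],"turn": 0},
    {"linear": [0.017,0.04,0.015],"turn": 0},
    {"linear": [0.015,0.035,0.03],"turn": 0},
    {"linear": [0.01,0.02,0.035],"turn": 0},
    {"linear": [0,0.003,0.035],"turn": 0},
    {"linear": [0,0,0.035],"turn": 0}
  ]
}}

```text
t: 16.7
ee_pos: [786.9, -131.4, 176.6]
orientation: [-3.136, -0.179, 0.005]
ft_force: [0.3, 0.1, -0.4]
width: 44.1
grasp_force: 0.0
```

Emit:
{"name": "arm_command", "arguments": {
  "series": [
    {"linear": [0,0,0.035],"turn": 0},
    {"linear": [0,0,0.025],"turn": 0},
    {"linear": [0,0,0.01],"turn": 0},
    {"linear": [0,0,0],"turn": 0},
    {"linear": [0,0,0],"turn": 0}
  ]
}}

```text
t: 17.2
ee_pos: [788.4, -130.1, 111.3]
orientation: [3.136, 0.182, 0.001]
ft_force: [0.6, 0.5, 0.7]
width: 43.8
grasp_force: 0.0
```

Run:
```python
from h import *
import pickle
o,p,R=axes(); print(o['t'],p,o['width'])
b=get('wrist');pickle.dump(b,open('v1.pkl','wb')); t=get('top'); s=get('scene'); pickle.dump((t,s),open('ts1.pkl','wb'))
print(ray(b,320,240),b['fx'])
w7=pickle.load(open('w7.pkl','rb'))
print('knob from w7',onz(w7,483,220,154))
u=np.array([0.115,-0.993,0]); f=np.array([647,40.6,88.])
for th in (0.1,0,-.1):
    print(th,proj(b,[f+r*(u*np.cos(th)+np.array([0,0,np.sin(th)])) for r in (0,60,110,160,200,225)]).round(0).tolist())
g=cv2.cvtColor(b['frame'],6)
# bright blobs
P=b['frame'].astype(int); m=((P.min(2)>110)&(P.max(2)-P.min(2)<25)).astype(np.uint8)
n,l,st,c=cv2.connectedComponentsWithStats(m)
for i in range(1,n):
    if st[i,4]>40: print(st[i],c[i].round(1))
```

```text
17.2 [ 788.37092525 -130.13130839  111.28612946] 43.77291573048187
(array([ 865.75866635, -121.04844975,  253.81171314]), array([-0.28857711, -0.04161186, -0.9566287 ])) 352.4458758591247
knob from w7 [655.80697    -25.03364933 154.        ]
0.1 [[12.0, 472.0], [104.0, 481.0], [185.0, 490.0], [270.0, 498.0], [340.0, 505.0], [386.0, 510.0]]
0 [[12.0, 472.0], [110.0, 472.0], [192.0, 472.0], [274.0, 472.0], [340.0, 472.0], [381.0, 472.0]]
-0.1 [[12.0, 472.0], [115.0, 463.0], [197.0, 456.0], [276.0, 450.0], [337.0, 445.0], [373.0, 441.0]]
[  39  329   72   28 1499] [ 70.2 341.7]
[ 265  331   97   26 2384] [313.3 343.8]
[ 242  395  100   44 3949] [292.1 416.8]
[351 395   8  43 184] [354.9 414.1]
[ 60 398  19  18 154] [ 70.3 407.6]
[ 70 435  18  18 173] [ 79.8 446.3]
```

Run:
```python
from h import *
o=ctrl.get_obs(); print(o['qpos'])
```

```text
[-1.78491255e-01  8.10051789e-01  1.25257134e+00 -1.47957323e-05
  1.07593350e+00  1.27646709e+00]
```

Emit:
{"name": "arm_command", "arguments": {
  "series": [
    {"linear": [0,0,0],"turn": -0.143},
    {"linear": [0,0,0],"turn": -0.143},
    {"linear": [0,0,0],"turn": -0.143},
    {"linear": [0,0,0],"turn": -0.143},
    {"linear": [0,0,0],"turn": -0.143},
    {"linear": [0,0,0],"turn": -0.143},
    {"linear": [0,0,0],"turn": -0.143},
    {"linear": [0,0,0],"turn": -0.143},
    {"linear": [0,0,0],"turn": -0.143},
    {"linear": [0,0,0],"turn": -0.143}
  ],
  "jaw": -1
}}

```text
t: 18.35
ee_pos: [788.6, -130.2, 112.3]
orientation: [2.241, 2.199, 0.002]
ft_force: [0.4, -0.6, -0.3]
width: 0.8
grasp_force: 0.0
```

Emit:
{"name": "arm_command", "arguments": {
  "series": [
    {"linear": [0,0,0],"turn": -0.141},
    {"linear": [-0.016,0,0],"turn": 0},
    {"linear": [-0.02,0.001,0],"turn": 0},
    {"linear": [-0.012,0,0],"turn": 0},
    {"linear": [0,0,0],"turn": 0},
    {"linear": [0,0,0],"turn": 0}
  ]
}}

```text
t: 18.95
ee_pos: [794.3, -178.6, 110.4]
orientation: [-2.092, -2.344, -0.0]
ft_force: [-0.0, 0.6, 0.4]
width: 0.5
grasp_force: 0.0
```

```bash
cat > beam.py <<'E'
from h import *
import pickle,sys
o,p,R=axes(); print('t',o['t'],'tcp',p.round(1),'y',R[:,1].round(3))
b=get('wrist');pickle.dump(b,open(sys.argv[1],'wb'))
u=np.array([0.115,-0.993,0]); f=np.array([647,40.6,88.])
for th in (0.1,0,-.1):
    e=u*np.cos(th)+np.array([0,0,np.sin(th)]); n=np.array([0,0,np.cos(th)])-u*np.sin(th)
    print(th,'beam r60..225',proj(b,[f+r*e for r in (60,110,160,200,225)]).round(0).tolist(),'knobtop r',[proj(b,f+r*e+58*n).round(0).tolist() for r in (80,146)])
P=b['frame'].astype(int); m=((P.min(2)>115)&(P.max(2)-P.min(2)<25)).astype(np.uint8)
n,l,st,c=cv2.connectedComponentsWithStats(m)
for i in range(1,n):
    if st[i,4]>40: print(st[i],c[i].round(1))
E
python3 beam.py b1.pkl
```

```text
t 18.95 tcp [ 794.3 -178.6  110.4] y [ 0.994  0.113 -0.   ]
0.1 beam r60..225 [[-26.0, -154.0], [-2.0, 2.0], [19.0, 138.0], [33.0, 234.0], [42.0, 290.0]] knobtop r [[[-281.0, -295.0]], [[-194.0, 55.0]]]
0 beam r60..225 [[-10.0, -140.0], [22.0, 13.0], [48.0, 139.0], [66.0, 225.0], [76.0, 273.0]] knobtop r [[[-214.0, -219.0]], [[-114.0, 91.0]]]
-0.1 beam r60..225 [[3.0, -130.0], [41.0, 20.0], [71.0, 137.0], [91.0, 214.0], [102.0, 256.0]] knobtop r [[[-158.0, -160.0]], [[-55.0, 113.0]]]
[   49     0   170   226 22627] [145.9 115.4]
[  531     0   109   325 17872] [602.7 209.1]
[45 52 13 12 56] [51.2 57.8]
[ 45  52  32  43 340] [61.  73.6]
[   0   81   24  154 1713] [  8.1 177.9]
[ 47 119  32  29 200] [ 60.7 130.9]
[ 50 147  12  12  59] [ 55.2 153.2]
[ 90 213  32  14 238] [101.6 217.3]
[  0 253  45  20 820] [ 21.  262.3]
```

The beam stripe is visible in the expected place near the + stop (u≈8..24 at v 81–235). I'll now push the poise outward with closed fingers from its inner side, going high over the beam first.

Emit:
{"name": "arm_command", "arguments": {
  "series": [
    {"linear": [0,0,-0.03],"turn": 0},
    {"linear": [0,0,-0.04],"turn": 0},
    {"linear": [0.01,-0.006,-0.01],"turn": 0},
    {"linear": [0.03,-0.018,0],"turn": 0},
    {"linear": [0.036,-0.022,0],"turn": 0},
    {"linear": [0.036,-0.022,0],"turn": 0},
    {"linear": [0.036,-0.022,0],"turn": 0},
    {"linear": [0.032,-0.02,0],"turn": 0},
    {"linear": [0.018,-0.012,0],"turn": 0},
    {"linear": [0,0,0],"turn": 0}
  ]
}}

```text
t: 20.0
ee_pos: [647.8, 7.9, 190.3]
orientation: [-2.084, -2.348, 0.002]
ft_force: [0.4, -0.8, 0.3]
width: 0.4
grasp_force: 0.0
```

Emit:
{"name": "arm_command", "arguments": {
  "series": [
    {"linear": [0,0,0],"turn": 0},
    {"linear": [0,0,0],"turn": 0}
  ]
}}

```text
t: 20.2
ee_pos: [651.0, 4.4, 190.6]
orientation: [2.089, 2.346, 0.001]
ft_force: [0.6, 0.3, -0.6]
width: 1.0
grasp_force: 0.0
```

Run:
```python
from h import *
import pickle
o,p,R=axes(); print(o['t'],p,R[:,0].round(3))
t,s=pickle.load(open('ts1.pkl','rb'))
for nm,D in (('top',t),('scene',s)):
    q=proj(D,[655,-27,154])[0]; x,y=np.round(q).astype(int)
    P=D['frame'].astype(int)[y-12:y+13,x-12:x+13]; m=((P.min(2)>105)&(P.max(2)-P.min(2)<30)).astype(np.uint8)
    n,l,st,c=cv2.connectedComponentsWithStats(m)
    for i in range(1,n):
        if st[i,4]>6:
            a=c[i]+[x-12,y-12]; print(nm,st[i],a.round(1),onz(D,*a,154).round(1))
u=np.array([0.115,-0.993,0]); f=np.array([647,40.6,0]); print('tcp r, lat',(p-f)@u,(p-f)@[.993,.115,0])
```

```text
20.2 [651.02576728   4.39691318 190.59635175] [-0.115  0.993 -0.   ]
top [  0   0  25  25 283] [330.4 195.2] [660.2 -22.3 154. ]
top [ 9  7  8  9 56] [332.5 197.1] [655.8 -27.1 154. ]
scene [10  9  7  8 44] [281.  261.4] [654.  -24.9 154. ]
scene [ 0 12  5  9 33] [269.5 264.4] [669.5 -47.5 154. ]
scene [21 16  4  9 24] [291.  269.8] [667.3   4.4 154. ]
tcp r, lat 36.412628451262755 -0.16576807666972157
```

Emit:
{"name": "arm_command", "arguments": {
  "series": [
    {"linear": [0,0,0.017],"turn": 0},
    {"linear": [0,0,0.015],"turn": 0},
    {"linear": [0,0,0.005],"turn": 0},
    {"linear": [-0.006,0,0],"turn": 0},
    {"linear": [-0.006,0,0],"turn": 0},
    {"linear": [-0.006,0,0],"turn": 0},
    {"linear": [-0.01,0,0],"turn": 0},
    {"linear": [-0.01,0,0],"turn": 0},
    {"linear": [-0.01,0,0],"turn": 0}
  ]
}}

```text
t: 21.1
ee_pos: [656.4, -43.8, 154.1]
orientation: [2.089, 2.346, 0.001]
ft_force: [0.0, 1.8, 0.7]
width: 0.2
grasp_force: 1.0
```

Emit:
{"name": "arm_command", "arguments": {
  "series": [
    {"linear": [-0.01,0,0],"turn": 0},
    {"linear": [-0.008,0,0],"turn": 0},
    {"linear": [-0.005,0,0],"turn": 0},
    {"linear": [0,0,0],"turn": 0},
    {"linear": [0,0,0],"turn": 0}
  ]
}}

```text
t: 21.6
ee_pos: [658.4, -65.8, 153.4]
orientation: [-2.089, -2.346, 0.001]
ft_force: [0.1, 0.7, -0.4]
width: 0.3
grasp_force: 0.0
```

Emit:
{"name": "arm_command", "arguments": {
  "series": [
    {"linear": [0.005,0,0],"turn": 0},
    {"linear": [0,0.02,0],"turn": 0},
    {"linear": [0,0.035,0],"turn": 0},
    {"linear": [-0.03,0.035,0.015],"turn": 0},
    {"linear": [-0.04,0.013,0.02],"turn": 0},
    {"linear": [-0.04,0,0.008],"turn": 0},
    {"linear": [-0.02,0,0],"turn": 0},
    {"linear": [0,0,0],"turn": 0},
    {"linear": [0,0,0],"turn": 0},
    {"linear": [0,0,0],"turn": 0}
  ]
}}

```text
t: 22.6
ee_pos: [775.5, -176.0, 111.6]
orientation: [2.087, 2.348, 0.001]
ft_force: [1.0, 0.5, 0.3]
width: 0.5
grasp_force: 0.0
```

```bash
python3 beam.py b2.pkl
```

```text
t 22.6 tcp [ 775.5 -176.   111.6] y [0.993 0.117 0.001]
0.1 beam r60..225 [[33.0, -136.0], [52.0, 16.0], [68.0, 149.0], [80.0, 243.0], [87.0, 298.0]] knobtop r [[[-173.0, -260.0]], [[-104.0, 75.0]]]
0 beam r60..225 [[45.0, -124.0], [71.0, 26.0], [92.0, 149.0], [107.0, 233.0], [115.0, 280.0]] knobtop r [[[-119.0, -190.0]], [[-40.0, 108.0]]]
-0.1 beam r60..225 [[56.0, -114.0], [87.0, 31.0], [112.0, 146.0], [127.0, 221.0], [136.0, 262.0]] knobtop r [[[-74.0, -135.0]], [[8.0, 127.0]]]
[   82     0   167   233 26319] [181.2 117.1]
[  552    72    88   253 10801] [610.1 237. ]
[  43  131   31  113 1877] [ 58.6 186.5]
[124 220  33  16 299] [135.9 225.2]
[  18  262   78   20 1413] [ 57.  271.1]
```

Still on the + stop, as expected for about 0.095. I'll push on to about 0.111.

Emit:
{"name": "arm_command", "arguments": {
  "series": [
    {"linear": [0.025,0,-0.01],"turn": 0},
    {"linear": [0.04,0,-0.02],"turn": 0},
    {"linear": [0.04,-0.01,-0.012],"turn": 0},
    {"linear": [0.025,-0.03,0],"turn": 0},
    {"linear": [0,-0.035,0],"turn": 0},
    {"linear": [0,-0.028,0],"turn": 0},
    {"linear": [0,0,0],"turn": 0},
    {"linear": [0,0,0],"turn": 0}
  ]
}}

```text
t: 23.45
ee_pos: [658.2, -59.0, 154.0]
orientation: [2.087, 2.347, 0.002]
ft_force: [0.4, -0.0, -0.7]
width: 0.6
grasp_force: 0.0
```

Emit:
{"name": "arm_command", "arguments": {
  "series": [
    {"linear": [-0.007,0,0],"turn": 0},
    {"linear": [-0.006,0,0],"turn": 0},
    {"linear": [-0.005,0,0],"turn": 0},
    {"linear": [-0.004,0,0],"turn": 0},
    {"linear": [0,0,0],"turn": 0},
    {"linear": [0,0,0],"turn": 0},
    {"linear": [0,0,0],"turn": 0}
  ]
}}

```text
t: 24.15
ee_pos: [660.5, -82.7, 152.5]
orientation: [-2.089, -2.346, 0.0]
ft_force: [-0.6, 0.1, -0.5]
width: 0.2
grasp_force: 0.0
```

Emit:
{"name": "arm_command", "arguments": {
  "series": [
    {"linear": [0.005,0,0],"turn": 0},
    {"linear": [0,0.02,0],"turn": 0},
    {"linear": [0,0.035,0],"turn": 0},
    {"linear": [-0.03,0.035,0.015],"turn": 0},
    {"linear": [-0.04,0.013,0.02],"turn": 0},
    {"linear": [-0.03,0,0.006],"turn": 0},
    {"linear": [-0.011,0,0],"turn": 0},
    {"linear": [0,0,0],"turn": 0},
    {"linear": [0,0,0],"turn": 0},
    {"linear": [0,0,0],"turn": 0}
  ]
}}

```text
t: 25.15
ee_pos: [775.3, -174.1, 112.7]
orientation: [2.087, 2.347, 0.001]
ft_force: [-0.5, 0.4, -0.1]
width: 0.1
grasp_force: 0.0
```

```bash
cat > line.py <<'E'
from h import *
import pickle,sys
u=np.array([0.115,-0.993,0]); f=np.array([647,40.6,88.])
def edges(D,vs):
    P=D['frame'].astype(int); m=(P.min(2)>115)&(P.max(2)-P.min(2)<25); out=[]
    for v in vs:
        r=np.flatnonzero(np.diff(np.r_[0,m[v,:180].astype(int),0])); out.append([(int(a),int(b-1)) for a,b in r.reshape(-1,2) if b-a>3])
    return out
for n in sys.argv[1:]:
    D=pickle.load(open(n,'rb')); print(n)
    for v,e in zip((150,170,190,205,220,235),edges(D,(150,170,190,205,220,235))):
        pr=[]
        for th in (.1,0,-.1):
            q=proj(D,[f+r*(u*np.cos(th)+np.array([0,0,np.sin(th)])) for r in np.linspace(120,225,50)]); pr.append(round(float(np.interp(v,q[:,1],q[:,0])),1))
        print(v,e,'pred',pr)
E
python3 beam.py b3.pkl | head -1; python3 line.py b2.pkl b3.pkl
```

```text
t 25.15 tcp [ 775.3 -174.1  112.7] y [0.993 0.117 0.001]
b2.pkl
150 [(46, 62), (105, 109), (114, 117), (119, 130), (138, 179)] pred [68.4, 92.4, 112.4]
170 [(49, 64), (96, 103), (105, 109), (111, 179)] pred [70.9, 95.9, 116.7]
190 [(51, 67), (98, 105), (108, 179)] pred [73.3, 99.3, 120.9]
205 [(53, 69), (99, 117), (119, 132)] pred [75.2, 101.9, 124.1]
220 [(55, 71), (101, 115), (124, 156)] pred [77.1, 104.5, 127.3]
235 [(57, 72), (165, 174)] pred [78.9, 107.1, 130.4]
b3.pkl
150 [(0, 6), (166, 179)] pred [70.4, 93.9, 113.4]
170 [(167, 179)] pred [72.9, 97.3, 117.6]
190 [(72, 100), (124, 179)] pred [75.3, 100.7, 121.8]
205 [(75, 103), (127, 179)] pred [77.2, 103.3, 125.0]
220 [(78, 105), (134, 163)] pred [79.0, 105.8, 128.2]
235 [(95, 108), (127, 136), (170, 175)] pred [80.9, 108.4, 131.3]
```

Run:
```python
from h import *
import pickle
for n in ('b2.pkl','b3.pkl'):
    g=pickle.load(open(n,'rb'))['frame'].min(2)
    for v in (195,215,232): print(n,v,'u from 44:',g[v,44:132:2].tolist())
```

```text
b2.pkl 195 u from 44: [57, 57, 57, 56, 163, 167, 169, 166, 166, 168, 166, 159, 110, 65, 64, 65, 35, 33, 40, 41, 52, 63, 64, 63, 60, 66, 59, 117, 121, 122, 121, 121, 120, 117, 119, 118, 121, 119, 122, 118, 118, 122, 118, 119]
b2.pkl 215 u from 44: [55, 55, 61, 57, 60, 125, 167, 169, 170, 169, 167, 169, 165, 131, 70, 67, 64, 69, 65, 65, 62, 64, 57, 42, 27, 60, 66, 62, 121, 123, 120, 121, 119, 120, 122, 119, 120, 121, 123, 122, 130, 132, 129, 127]
b2.pkl 232 u from 44: [58, 56, 57, 55, 57, 59, 99, 166, 167, 169, 169, 171, 169, 166, 141, 71, 71, 64, 68, 66, 68, 64, 69, 67, 60, 63, 60, 62, 64, 66, 66, 70, 64, 67, 68, 63, 66, 66, 71, 64, 66, 164, 172, 174]
b3.pkl 195 u from 44: [55, 61, 57, 59, 59, 58, 54, 57, 56, 57, 52, 58, 49, 56, 98, 120, 121, 123, 122, 124, 125, 120, 173, 176, 171, 173, 171, 175, 160, 90, 62, 68, 68, 63, 67, 63, 64, 64, 63, 69, 89, 124, 122, 120]
b3.pkl 215 u from 44: [56, 54, 57, 56, 62, 58, 59, 56, 61, 58, 55, 57, 56, 62, 57, 56, 116, 124, 126, 126, 125, 127, 125, 123, 173, 175, 175, 174, 172, 176, 159, 77, 40, 32, 44, 65, 66, 65, 69, 66, 64, 63, 130, 129]
b3.pkl 232 u from 44: [56, 57, 57, 60, 60, 57, 60, 58, 57, 61, 55, 59, 54, 57, 55, 57, 57, 61, 111, 123, 126, 128, 124, 121, 128, 142, 173, 176, 174, 176, 175, 171, 120, 67, 71, 68, 47, 37, 52, 67, 70, 119, 180, 180]
```

Run:
```python
from h import *
import pickle
s0=pickle.load(open('scene.pkl','rb')); t1,s1=pickle.load(open('ts1.pkl','rb')); s2=get('scene'); t2=get('top'); pickle.dump((t2,s2),open('ts2.pkl','wb'))
u=np.array([0.115,-0.993,0]); f=np.array([647,40.6,92.])
for th in (.1,0,-.1):
    e=u*np.cos(th)+np.array([0,0,np.sin(th)]); print(th,proj(s0,[f+r*e for r in (170,185,200,215)]).round(1).tolist())
for n,D in (('-stop',s0),('+stop',s1),('now',s2)):
    g=D['frame'].min(2)
    for c in (240,244,248,252,256): print(n,c,'v258..282',g[258:283,c].tolist())
```

```text
0.1 [[240.4, 262.7], [234.4, 261.3], [228.3, 260.0], [222.3, 258.6]]
0 [[241.0, 265.8], [235.1, 264.7], [229.2, 263.6], [223.3, 262.6]]
-0.1 [[242.2, 268.9], [236.4, 268.1], [230.7, 267.3], [225.1, 266.5]]
-stop 240 v258..282 [124, 122, 123, 123, 123, 122, 119, 123, 152, 167, 111, 76, 82, 110, 122, 122, 120, 121, 119, 121, 122, 121, 121, 123, 122]
-stop 244 v258..282 [121, 121, 122, 122, 123, 122, 120, 116, 141, 157, 154, 111, 83, 91, 119, 124, 122, 121, 122, 122, 122, 120, 122, 124, 122]
-stop 248 v258..282 [121, 120, 122, 121, 121, 121, 119, 119, 109, 148, 165, 129, 87, 83, 81, 114, 124, 122, 122, 122, 122, 121, 122, 123, 123]
-stop 252 v258..282 [121, 124, 123, 122, 122, 120, 122, 121, 117, 141, 155, 173, 125, 83, 81, 117, 126, 122, 122, 122, 123, 120, 121, 124, 123]
-stop 256 v258..282 [109, 121, 123, 121, 121, 122, 122, 121, 120, 109, 148, 163, 126, 88, 82, 90, 118, 125, 123, 121, 122, 122, 124, 123, 123]
+stop 240 v258..282 [119, 134, 152, 177, 119, 71, 80, 105, 119, 120, 120, 118, 119, 119, 120, 120, 119, 119, 118, 119, 119, 120, 122, 129, 101]
+stop 244 v258..282 [118, 117, 1
[... 460 characters left out ...]
, 78, 114, 123, 122, 121, 121, 121, 121, 121, 121, 119, 122, 124, 125, 132]
now 240 v258..282 [123, 123, 124, 99, 98, 88, 65, 65, 65, 65, 67, 69, 44, 30, 30, 28, 67, 70, 112, 122, 122, 119, 119, 120, 120]
now 244 v258..282 [150, 100, 65, 62, 68, 69, 70, 71, 73, 68, 68, 69, 63, 42, 35, 37, 39, 38, 36, 33, 67, 114, 124, 122, 122]
now 248 v258..282 [157, 152, 119, 101, 103, 101, 99, 99, 91, 74, 67, 69, 72, 54, 37, 38, 40, 39, 38, 35, 28, 91, 120, 122, 120]
now 252 v258..282 [59, 62, 69, 71, 84, 89, 82, 67, 67, 70, 69, 68, 69, 73, 51, 36, 38, 40, 42, 39, 36, 26, 112, 125, 122]
now 256 v258..282 [74, 65, 67, 70, 71, 68, 70, 71, 68, 67, 72, 69, 60, 44, 39, 41, 48, 49, 42, 40, 37, 34, 43, 114, 125]
```

Run:
```python
from h import *
import pickle
s0=pickle.load(open('scene.pkl','rb')); t1,s1=pickle.load(open('ts1.pkl','rb')); t2,s2=pickle.load(open('ts2.pkl','rb'))
for c in range(229,241,2):
  for n,D in (('-',s0),('+',s1),('n',s2)): print(n,c,'v254..272',D['frame'].min(2)[254:273,c].tolist())
```

```text
- 229 v254..272 [94, 93, 91, 89, 90, 91, 91, 93, 92, 91, 80, 117, 90, 43, 95, 124, 115, 100, 93]
+ 229 v254..272 [51, 47, 47, 47, 54, 82, 97, 118, 110, 88, 73, 125, 160, 124, 63, 50, 52, 52, 49]
n 229 v254..272 [92, 91, 89, 88, 90, 89, 89, 90, 85, 73, 43, 98, 155, 163, 146, 127, 110, 98, 93]
- 231 v254..272 [77, 64, 47, 76, 92, 100, 100, 96, 91, 86, 86, 100, 110, 73, 114, 144, 123, 118, 123]
+ 231 v254..272 [76, 103, 113, 120, 151, 181, 128, 82, 84, 85, 83, 97, 149, 161, 161, 153, 103, 75, 106]
n 231 v254..272 [77, 62, 45, 74, 91, 96, 96, 119, 159, 185, 129, 85, 111, 150, 158, 145, 119, 116, 122]
- 233 v254..272 [102, 108, 120, 127, 127, 125, 126, 126, 126, 121, 121, 154, 170, 111, 75, 81, 110, 116, 116]
+ 233 v254..272 [106, 110, 117, 113, 150, 164, 131, 68, 53, 88, 111, 102, 100, 114, 127, 128, 127, 117, 114]
n 233 v254..272 [99, 106, 119, 125, 125, 124, 122, 113, 149, 166, 127, 85, 78, 101, 125, 128, 126, 117, 113]
- 235 v254..272 [110, 122, 125, 122, 123, 123, 125, 124, 121, 119, 117, 153, 166, 118, 56, 71, 81, 91, 111]
+ 235 v254..272 [109, 122, 122, 118, 140, 155, 176, 125, 82, 80, 107, 122, 115, 94, 76, 72, 75, 86, 109]
n 235 v254..272 [109, 123, 124, 121, 122, 121, 120, 117, 139, 157, 155, 110, 82, 82, 77, 74, 75, 85, 109]
- 237 v254..272 [91, 120, 124, 124, 124, 124, 122, 122, 122, 122, 117, 142, 159, 157, 111, 84, 92, 120, 125]
+ 237 v254..272 [91, 120, 122, 121, 114, 148, 163, 130, 76, 73, 88, 116, 122, 122, 123, 122, 122, 122, 122]
n 237 v254..272 [90, 118, 122, 122, 122, 122, 120, 117, 127, 151, 178, 117, 72, 81, 110, 122, 125, 125, 124]
- 239 v254..272 [71, 115, 123, 125, 123, 123, 121, 122, 123, 121, 119, 126, 151, 181, 121, 44, 70, 108, 119]
+ 239 v254..272 [70, 113, 120, 121, 117, 139, 155, 153, 108, 81, 80, 112, 122, 119, 119, 118, 119, 120, 120]
n 239 v254..272 [70, 113, 121, 122, 123, 123, 122, 121, 113, 150, 166, 124, 67, 81, 74, 62, 36, 65, 69]
```

The scene stripe lies about 0.58 of the way from the + stop to the − stop, so θ ≈ -0.02. The poise must come inward by about 2–3 mm, so I'll nudge it from its outer side.

Emit:
{"name": "arm_command", "arguments": {
  "series": [
    {"linear": [0.02,0,-0.015],"turn": 0},
    {"linear": [0.03,-0.01,-0.02],"turn": 0},
    {"linear": [0.01,-0.03,-0.005],"turn": 0},
    {"linear": [0,-0.035,0],"turn": 0},
    {"linear": [0,-0.028,0],"turn": 0},
    {"linear": [0,0,0],"turn": 0},
    {"linear": [0,0,0],"turn": 0}
  ]
}}

```text
t: 26.0
ee_pos: [666.6, -127.3, 152.9]
orientation: [2.088, 2.346, 0.001]
ft_force: [1.2, 0.5, -0.3]
width: 0.2
grasp_force: 0.0
```

Run:
```python
from h import *
o,p,R=axes(); u=np.array([0.115,-0.993,0]); f=np.array([647,40.6,0]); print(o['t'],p,'r lat',(p-f)@u,(p-f)@[.993,.115,0])
```

```text
26.0 [ 666.62159493 -127.31264234  152.92764354] r lat 168.99373726386327 0.17428989190044564
```

Emit:
{"name": "arm_command", "arguments": {
  "series": [
    {"linear": [0.004,0,0],"turn": 0},
    {"linear": [0.003,0,0],"turn": 0},
    {"linear": [0.0025,0,0],"turn": 0},
    {"linear": [0,0,0],"turn": 0},
    {"linear": [0,0,0],"turn": 0},
    {"linear": [0,0,0],"turn": 0}
  ]
}}

```text
t: 26.6
ee_pos: [664.8, -118.8, 151.4]
orientation: [-2.089, -2.346, 0.0]
ft_force: [-0.6, -1.1, 0.4]
width: 0.2
grasp_force: 0.0
```

Emit:
{"name": "arm_command", "arguments": {
  "series": [
    {"linear": [-0.006,0,0],"turn": 0},
    {"linear": [0,0.02,0],"turn": 0},
    {"linear": [0,0.035,0],"turn": 0},
    {"linear": [-0.01,0.035,0.015],"turn": 0},
    {"linear": [-0.025,0.013,0.02],"turn": 0},
    {"linear": [-0.025,0,0.006],"turn": 0},
    {"linear": [-0.003,0,0],"turn": 0},
    {"linear": [0,0,0],"turn": 0},
    {"linear": [0,0,0],"turn": 0},
    {"linear": [0,0,0],"turn": 0}
  ]
}}

```text
t: 27.6
ee_pos: [775.0, -174.8, 111.8]
orientation: [2.088, 2.346, 0.001]
ft_force: [0.2, 0.0, 0.9]
width: 0.7
grasp_force: 0.0
```

```bash
cat > meas.py <<'E'
from h import *
import pickle,sys
u=np.array([0.115,-0.993,0]); f=np.array([647,40.6,88.])
s0=pickle.load(open('scene.pkl','rb')); s1=pickle.load(open('ts1.pkl','rb'))[1]
o,p,R=axes(); print('t',o['t'],p.round(1))
D=get('scene'); b=get('wrist'); pickle.dump((D,b),open(sys.argv[1],'wb'))
def fall(g,c):   # lower edge of the bright stripe
    x=g[255:274,c].astype(float); i=255+int(np.argmin(np.diff(x[:-1])+0*x[1:-1])) if 0 else 255+int(np.argmax(x[:-2]-x[2:]))
    k=i-255; a=x[k:k+3]; lv=(x.max()+78)/2 if x.max()>140 else 115
    lv=118
    for j in range(max(k-1,0),k+3):
        if x[j]>=lv>x[j+1]: return 255+j+(x[j]-lv)/(x[j]-x[j+1])
    return np.nan
cs=range(233,239); E=[[fall(q['frame'].min(2),c) for c in cs] for q in (s0,s1,D)]; E=np.array(E)
fr=(E[2]-E[1])/(E[0]-E[1]); print('scene theta',(.1-.2*fr).round(3),'med',np.nanmedian(.1-.2*fr).round(4))
def stripe(B,v):
    x=B['frame'].min(2)[v,30:150].astype(float); i=np.flatnonzero(x>148); return 30+i.mean()
def pred(B,v,th):
    e=u*np.cos(th)+np.array([0,0,np.sin(th)]); q=proj(B,[f+r*e for r in np.linspace(120,225,60)]); return np.interp(v,q[:,1],q[:,0])
b2=pickle.load(open('b2.pkl','rb')); ths=np.linspace(-.12,.12,241)
for B,n in ((pickle.load(open('b3.pkl','rb')),'b3'),(b,'now')):
    r=[]
    for v in (195,205,215,225):
        off=stripe(b2,v)-pred(b2,v,.1); r.append(np.interp(-(stripe(B,v)-off),-np.array([pred(B,v,t) for t in ths])[::-1][::-1],ths))
    print(n,'wrist theta if +stop=.1',np.round(r,4),[stripe(B,v).round(1) for v in (195,215)])
E
python3 meas.py m4.pkl
```

```text
t 27.6 [ 775.  -174.8  111.8]
scene theta [0.035 0.043 0.029 0.041 0.041 0.047] med 0.041
b3 wrist theta if +stop=.1 [-0.0329 -0.0302 -0.0297  0.0465] [np.float64(94.0), np.float64(97.5)]
now wrist theta if +stop=.1 [0.0303 0.0297 0.0311 0.063 ] [np.float64(78.5), np.float64(82.0)]
```

The poise moved about 9.5 mm and θ is now about +0.035 (scene 0.041, wrist 0.030). It needs about 5.5 mm outward, i.e. the outward push should end at TCP r ≈ 120.3, y ≈ -79.

Emit:
{"name": "arm_command", "arguments": {
  "series": [
    {"linear": [0.025,0,-0.01],"turn": 0},
    {"linear": [0.04,0,-0.02],"turn": 0},
    {"linear": [0.035,-0.01,-0.01],"turn": 0},
    {"linear": [0.022,-0.03,0],"turn": 0},
    {"linear": [0,-0.035,0],"turn": 0},
    {"linear": [0,-0.028,0],"turn": 0},
    {"linear": [0,0,0],"turn": 0},
    {"linear": [0,0,0],"turn": 0},
    {"linear": [0,0,0],"turn": 0}
  ]
}}

```text
t: 28.6
ee_pos: [659.9, -65.5, 151.4]
orientation: [2.087, 2.346, 0.002]
ft_force: [1.0, -0.4, 0.9]
width: 0.5
grasp_force: 0.0
```

Emit:
{"name": "arm_command", "arguments": {
  "series": [
    {"linear": [-0.005,0,0],"turn": 0},
    {"linear": [-0.003,0,0],"turn": 0},
    {"linear": [-0.002,0,0],"turn": 0},
    {"linear": [0,0,0],"turn": 0},
    {"linear": [0,0,0],"turn": 0},
    {"linear": [0,0,0],"turn": 0}
  ]
}}

```text
t: 29.2
ee_pos: [659.8, -76.1, 150.5]
orientation: [-2.089, -2.346, 0.0]
ft_force: [-0.2, 0.2, 0.4]
width: 0.7
grasp_force: 0.0
```

Another 3 mm to y ≈ -79, then back to the viewpoint.

Emit:
{"name": "arm_command", "arguments": {
  "series": [
    {"linear": [-0.002,0,0],"turn": 0},
    {"linear": [-0.001,0,0],"turn": 0},
    {"linear": [0,0,0],"turn": 0},
    {"linear": [0,0,0],"turn": 0}
  ]
}}

```text
t: 29.6
ee_pos: [660.1, -79.0, 150.5]
orientation: [-2.089, -2.346, 0.0]
ft_force: [0.2, 1.8, -0.2]
width: -0.0
grasp_force: 0.5
```

Emit:
{"name": "arm_command", "arguments": {
  "series": [
    {"linear": [0.006,0,0],"turn": 0},
    {"linear": [0,0.02,0],"turn": 0},
    {"linear": [0,0.035,0],"turn": 0},
    {"linear": [-0.03,0.035,0.015],"turn": 0},
    {"linear": [-0.04,0.013,0.02],"turn": 0},
    {"linear": [-0.035,0,0.004],"turn": 0},
    {"linear": [-0.011,0,0],"turn": 0},
    {"linear": [0,0,0],"turn": 0},
    {"linear": [0,0,0],"turn": 0},
    {"linear": [0,0,0],"turn": 0}
  ]
}}

```text
t: 30.6
ee_pos: [775.3, -174.7, 112.4]
orientation: [2.087, 2.348, 0.001]
ft_force: [0.3, -1.0, -0.1]
width: 0.3
grasp_force: 0.0
```

```bash
python3 meas.py m5.pkl
```

```text
t 30.6 [ 775.3 -174.7  112.4]
scene theta [0.018 0.035 0.04  0.028 0.027 0.025] med 0.0275
b3 wrist theta if +stop=.1 [-0.0329 -0.0302 -0.0297  0.0465] [np.float64(94.0), np.float64(97.5)]
now wrist theta if +stop=.1 [0.0184 0.0199 0.0195 0.0641] [np.float64(82.0), np.float64(85.5)]
```

About 3.7 mm more outward, ending at y ≈ -82.6.

Emit:
{"name": "arm_command", "arguments": {
  "series": [
    {"linear": [0.025,0,-0.01],"turn": 0},
    {"linear": [0.04,0,-0.02],"turn": 0},
    {"linear": [0.035,-0.01,-0.01],"turn": 0},
    {"linear": [0.017,-0.03,0],"turn": 0},
    {"linear": [0,-0.035,0],"turn": 0},
    {"linear": [0,-0.028,0],"turn": 0},
    {"linear": [0,0,0],"turn": 0},
    {"linear": [0,0,0],"turn": 0},
    {"linear": [0,0,0],"turn": 0}
  ]
}}

```text
t: 31.6
ee_pos: [660.6, -71.4, 152.4]
orientation: [2.087, 2.346, 0.002]
ft_force: [0.1, 0.3, 0.2]
width: 0.6
grasp_force: 0.0
```

Emit:
{"name": "arm_command", "arguments": {
  "series": [
    {"linear": [-0.004,0,0],"turn": 0},
    {"linear": [-0.003,0,0],"turn": 0},
    {"linear": [-0.002,0,0],"turn": 0},
    {"linear": [0,0,0],"turn": 0},
    {"linear": [0,0,0],"turn": 0}
  ]
}}

```text
t: 32.1
ee_pos: [660.3, -81.3, 151.4]
orientation: [-2.089, -2.346, 0.0]
ft_force: [0.0, -0.0, -1.0]
width: 0.2
grasp_force: 0.0
```

Emit:
{"name": "arm_command", "arguments": {
  "series": [
    {"linear": [-0.001,0,0],"turn": 0},
    {"linear": [-0.0005,0,0],"turn": 0},
    {"linear": [0,0,0],"turn": 0},
    {"linear": [0,0,0],"turn": 0}
  ]
}}

```text
t: 32.5
ee_pos: [660.4, -82.4, 151.5]
orientation: [-2.089, -2.346, 0.0]
ft_force: [-1.5, 1.8, -0.4]
width: 0.6
grasp_force: 0.5
```

Emit:
{"name": "arm_command", "arguments": {
  "series": [
    {"linear": [0.006,0,0],"turn": 0},
    {"linear": [0,0.02,0],"turn": 0},
    {"linear": [0,0.035,0],"turn": 0},
    {"linear": [-0.03,0.035,0.015],"turn": 0},
    {"linear": [-0.04,0.013,0.02],"turn": 0},
    {"linear": [-0.03,0,0.004],"turn": 0},
    {"linear": [-0.012,0,0],"turn": 0},
    {"linear": [0,0,0],"turn": 0},
    {"linear": [0,0,0],"turn": 0},
    {"linear": [0,0,0],"turn": 0}
  ]
}}

```text
t: 33.5
ee_pos: [775.3, -174.2, 113.6]
orientation: [2.087, 2.347, 0.001]
ft_force: [-0.2, 0.6, -0.5]
width: 0.7
grasp_force: 0.0
```

```bash
python3 meas.py m6.pkl
```

```text
t 33.5 [ 775.3 -174.2  113.6]
scene theta [ 0.009  0.019  0.009 -0.     0.021  0.021] med 0.0143
b3 wrist theta if +stop=.1 [-0.0329 -0.0302 -0.0297  0.0465] [np.float64(94.0), np.float64(97.5)]
now wrist theta if +stop=.1 [-0.0032  0.001   0.0008  0.0588] [np.float64(88.5), np.float64(91.5)]
```

The scene estimate is +0.014 and the wrist +0.000, with a steady offset between the two methods. The best estimate is about +0.008, so I'll make one more small nudge of about 1.3 mm outward.

Emit:
{"name": "arm_command", "arguments": {
  "series": [
    {"linear": [0.025,0,-0.01],"turn": 0},
    {"linear": [0.04,0,-0.02],"turn": 0},
    {"linear": [0.03,-0.01,-0.009],"turn": 0},
    {"linear": [0.017,-0.03,0],"turn": 0},
    {"linear": [0,-0.035,0],"turn": 0},
    {"linear": [0,-0.028,0],"turn": 0},
    {"linear": [0,0,0],"turn": 0},
    {"linear": [0,0,0],"turn": 0},
    {"linear": [0,0,0],"turn": 0}
  ]
}}

```text
t: 34.5
ee_pos: [661.2, -75.8, 152.4]
orientation: [2.087, 2.346, 0.002]
ft_force: [-0.5, 0.9, -0.3]
width: 0.2
grasp_force: 0.0
```

Emit:
{"name": "arm_command", "arguments": {
  "series": [
    {"linear": [-0.003,0,0],"turn": 0},
    {"linear": [-0.002,0,0],"turn": 0},
    {"linear": [-0.001,0,0],"turn": 0},
    {"linear": [0,0,0],"turn": 0},
    {"linear": [0,0,0],"turn": 0}
  ]
}}

```text
t: 35.0
ee_pos: [660.6, -82.7, 151.4]
orientation: [-2.089, -2.346, 0.0]
ft_force: [0.5, -0.1, -0.3]
width: 0.4
grasp_force: 0.0
```

Emit:
{"name": "arm_command", "arguments": {
  "series": [
    {"linear": [-0.001,0,0],"turn": 0},
    {"linear": [0,0,0],"turn": 0},
    {"linear": [0,0,0],"turn": 0}
  ]
}}

```text
t: 35.3
ee_pos: [660.6, -83.4, 151.5]
orientation: [-2.089, -2.346, -0.0]
ft_force: [-0.6, 1.4, -1.0]
width: 0.2
grasp_force: 0.4
```

Emit:
{"name": "arm_command", "arguments": {
  "series": [
    {"linear": [0.006,0,0],"turn": 0},
    {"linear": [0,0.02,0],"turn": 0},
    {"linear": [0,0.035,0],"turn": 0},
    {"linear": [-0.03,0.035,0.015],"turn": 0},
    {"linear": [-0.04,0.013,0.02],"turn": 0},
    {"linear": [-0.03,0,0.004],"turn": 0},
    {"linear": [-0.011,0,0],"turn": 0},
    {"linear": [0,0,0],"turn": 0},
    {"linear": [0,0,0],"turn": 0},
    {"linear": [0,0,0],"turn": 0}
  ]
}}

```text
t: 36.3
ee_pos: [775.3, -174.2, 113.5]
orientation: [2.087, 2.347, 0.001]
ft_force: [0.5, -0.4, 0.1]
width: 0.3
grasp_force: 0.0
```

```bash
python3 meas.py m7.pkl
```

```text
t 36.3 [ 775.3 -174.2  113.5]
scene theta [ 0.004  0.014 -0.004  0.012  0.019  0.021] med 0.0133
b3 wrist theta if +stop=.1 [-0.0329 -0.0302 -0.0297  0.0465] [np.float64(94.0), np.float64(97.5)]
now wrist theta if +stop=.1 [-0.0032 -0.0033 -0.0034  0.0553] [np.float64(88.5), np.float64(92.5)]
```

Emit:
{"name": "arm_command", "arguments": {
  "series": [
    {"linear": [0,0,-0.03],"turn": 0},
    {"linear": [0,0,-0.04],"turn": 0},
    {"linear": [0,-0.03,0],"turn": 0},
    {"linear": [0,-0.04,0],"turn": 0},
    {"linear": [0,-0.03,0],"turn": 0},
    {"linear": [0,0,0],"turn": 0},
    {"linear": [0,0,0],"turn": 0},
    {"linear": [0,0,0],"turn": 0}
  ]
}}

```text
t: 37.2
ee_pos: [677.2, -187.0, 183.2]
orientation: [2.087, 2.346, 0.001]
ft_force: [-0.5, -0.1, -0.0]
width: 0.4
grasp_force: 0.0
```

```bash
cat > fit.py <<'E'
from h import *
import pickle
from scipy.optimize import least_squares
o,p,R=axes(); print(o['t'],p.round(1)); B=get('wrist'); pickle.dump(B,open('o1.pkl','wb'))
f0=np.array([647,40.6,88.]); L=lambda n:pickle.load(open(n,'rb'))
def runs(D,v,lo,hi,th=148):
    x=D['frame'].min(2)[v].astype(float); i=np.flatnonzero(x[lo:hi]>th)+lo
    return (i.min(),i.max(),i.mean()) if len(i) and np.ptp(i)<24 else None
for v in (150,170,190,210,230,250): print('over',v,runs(B,v,200,440),[int(z) for z in B['frame'].min(2)[v,270:370:4]])
obs=[]
for n,D,k,lo,hi in (('b2',L('b2.pkl'),0,30,90),('b3',L('b3.pkl'),1,60,120),('m4',L('m4.pkl')[1],2,60,110),('m5',L('m5.pkl')[1],3,60,110),('m7',L('m7.pkl')[1],4,60,115),('o1',B,4,200,440)):
    for v in (195,205,215) if n!='o1' else (190,200,210,220,230):
        q=runs(D,v,lo,hi)
        if q: obs.append((D,v,q[2],k))
        else: print('none',n,v)
pickle.dump(obs,open('obs.pkl','wb'))
def res(x):
    a,yaw,h=x[:3]; T=x[3:]; u=np.array([np.sin(.115+yaw),-np.cos(.115+yaw),0]); w=np.array([-u[1],u[0],0]); out=[]
    for D,v,m,k in obs:
        th=T[k]; e=u*np.cos(th)+[0,0,np.sin(th)]; n=np.array([0,0,np.cos(th)])-u*np.sin(th)
        q=proj(D,[f0+w*a+n*h+r*e for r in (165,180,195,210,225)]); out.append((np.interp(v,q[:,1],q[:,0])-m)/1.0)
    return np.r_[out,a/5,yaw/.02,(h-4)/2,(T[0]-.102)/.004]
s=least_squares(res,np.r_[0,0,4,.1,-.02,.03,.02,0]); C=np.linalg.inv(s.jac.T@s.jac)
print(s.x.round(4),np.sqrt(np.diag(C)).round(4)); print(s.fun.round(1))
E
python3 fit.py
```

```text
37.2 [ 677.2 -187.   183.2]
over 150 None [119, 115, 72, 65, 65, 65, 68, 72, 67, 66, 68, 69, 68, 68, 68, 66, 56, 60, 65, 121, 116, 122, 118, 116, 124]
over 170 (np.int64(307), np.int64(316), np.float64(311.5)) [120, 119, 120, 123, 125, 119, 117, 118, 121, 125, 163, 165, 118, 117, 121, 118, 119, 123, 113, 117, 118, 118, 119, 118, 120]
over 190 (np.int64(307), np.int64(316), np.float64(311.5)) [125, 119, 121, 121, 122, 120, 112, 80, 81, 71, 169, 166, 80, 83, 81, 78, 118, 120, 119, 123, 118, 119, 119, 117, 120]
over 210 None [111, 110, 110, 107, 110, 102, 102, 70, 127, 127, 72, 69, 124, 126, 93, 101, 110, 106, 113, 110, 112, 109, 107, 110, 106]
over 230 None [64, 64, 67, 71, 111, 169, 170, 173, 173, 174, 172, 172, 171, 171, 175, 172, 172, 71, 66, 66, 63, 65, 65, 61, 60]
over 250 None [65, 72, 70, 69, 69, 71, 65, 67, 66, 59, 62, 65, 65, 66, 63, 66, 65, 65, 65, 65, 64, 66, 63, 67, 63]
none o1 210
none o1 230
[ 8.0570e+00 -5.9200e-02  4.5419e+00  1.0170e-01 -1.8200e-02  3.7900e-02
  2.7800e-02  7.7000e-03] [2.6219 0.0133 0.9125 0.0038 0.0048 0.0046 0.0046 0.0047]
[ 0.8 -0.  -0.8  0.4  0.2 -0.5  0.8 -0.2 -0.6  0.6  0.2 -0.7  0.8  0.
 -0.8 -5.2 -6.3 11.4  1.6 -3.   0.3 -0.1]
```

```bash
sed -i "s/(190,200,210,220,230):/(168,175,182,190):/; s/(165,180,195,210,225)\]/(150,165,180,195,210,225)]/; /print('over'/d; s/B=get('wrist'); pickle.dump(B,open('o1.pkl','wb'))/B=pickle.load(open('o1.pkl','rb'))/" fit.py; python3 fit.py
```

```text
37.25 [ 677.1 -187.1  182.9]
[-2.4740e-01  3.0000e-03  7.9542e+00  1.0480e-01 -1.0000e-02  4.3700e-02
  3.4200e-02  1.5000e-02] [2.5468 0.0141 0.8297 0.0038 0.0047 0.0046 0.0046 0.0047]
[ 0.4  0.2 -0.  -0.2  0.2  0.   0.2 -0.2 -0.   0.   0.2 -0.2  0.3  0.
 -0.3 -0.3 -0.2 -0.2 -0.2 -0.   0.2  2.   0.7]
```

With the overhead row added, the fit closes (residuals under 0.4 px) and gives θ ≈ +0.015; the scene gives about +0.012. One more nudge of about 2 mm outward, ending at y ≈ -85.3.

Emit:
{"name": "arm_command", "arguments": {
  "series": [
    {"linear": [0.02,0,0],"turn": 0},
    {"linear": [0.035,-0.002,0],"turn": 0},
    {"linear": [0.035,-0.002,0],"turn": 0},
    {"linear": [0.022,0,0],"turn": 0},
    {"linear": [0,0,0],"turn": 0},
    {"linear": [0,0,0.016],"turn": 0},
    {"linear": [0,0,0.015],"turn": 0},
    {"linear": [0,0,0],"turn": 0},
    {"linear": [0,0,0],"turn": 0}
  ]
}}

```text
t: 38.15
ee_pos: [658.3, -77.4, 150.2]
orientation: [-2.089, -2.344, 0.002]
ft_force: [-0.2, 0.4, -0.2]
width: 0.2
grasp_force: 0.0
```

Emit:
{"name": "arm_command", "arguments": {
  "series": [
    {"linear": [-0.004,0,0],"turn": 0},
    {"linear": [-0.003,0,0],"turn": 0},
    {"linear": [0,0,0],"turn": 0},
    {"linear": [0,0,0],"turn": 0}
  ]
}}

```text
t: 38.55
ee_pos: [659.9, -84.0, 152.0]
orientation: [2.089, 2.345, 0.001]
ft_force: [-0.9, -0.2, 0.4]
width: 0.5
grasp_force: 0.0
```

Emit:
{"name": "arm_command", "arguments": {
  "series": [
    {"linear": [-0.0015,0,0],"turn": 0},
    {"linear": [0,0,0],"turn": 0},
    {"linear": [0,0,0],"turn": 0}
  ]
}}

```text
t: 38.85
ee_pos: [659.9, -85.1, 151.6]
orientation: [2.089, 2.346, 0.0]
ft_force: [-0.2, -0.9, 0.8]
width: 0.7
grasp_force: 0.0
```

Emit:
{"name": "arm_command", "arguments": {
  "series": [
    {"linear": [0.006,0,0],"turn": 0},
    {"linear": [0,0.02,0],"turn": 0},
    {"linear": [0,0.035,0],"turn": 0},
    {"linear": [-0.03,0.035,0.015],"turn": 0},
    {"linear": [-0.04,0.013,0.02],"turn": 0},
    {"linear": [-0.03,0,0.004],"turn": 0},
    {"linear": [-0.01,0,0],"turn": 0},
    {"linear": [0,0,0],"turn": 0},
    {"linear": [0,0,0],"turn": 0},
    {"linear": [0,0,0],"turn": 0}
  ]
}}

```text
t: 39.85
ee_pos: [774.3, -174.8, 113.5]
orientation: [2.087, 2.348, 0.001]
ft_force: [0.8, -0.0, -0.4]
width: 0.1
grasp_force: 0.0
```

```bash
python3 meas.py m8.pkl | grep -v b3; sed -i "s/('o1',B,4/('m8',L('m8.pkl')[1],5,60,120),('o1',B,4/; s/.02,0\]); C/.02,0,0]); C/" fit.py; python3 fit.py
```

```text
t 39.85 [ 774.3 -174.8  113.5]
scene theta [-0.007  0.003  0.008 -0.001  0.     0.009] med 0.0019
now wrist theta if +stop=.1 [-0.0164 -0.0164 -0.0141  0.0605] [np.float64(93.5), np.float64(97.0)]
39.95 [ 774.4 -175.   113.4]
[-2.3370e-01  3.0000e-03  7.9536e+00  1.0480e-01 -1.0000e-02  4.3700e-02
  3.4200e-02  1.5000e-02  4.6000e-03] [2.4991 0.0138 0.8294 0.0038 0.0047 0.0046 0.0046 0.0047 0.0047]
[ 0.4  0.2 -0.  -0.2  0.2  0.   0.2 -0.2 -0.   0.   0.2 -0.2  0.3  0.
 -0.3  0.1 -0.2  0.1 -0.3 -0.2 -0.2 -0.2 -0.   0.1  2.   0.7]
```

Scene gives +0.002 and the fit +0.005, so the beam is level. I'll check the lid and can once more and hand in.

Run:
```python
from h import *
for n in ('top','scene'):
    D=get(n); q=proj(D,[636.5,132,237])[0]; x,y=np.round(q).astype(int)
    P=D['frame'].astype(int)[y-25:y+26,x-25:x+26]; m=(P.max(2)<85).astype(np.uint8)
    k=max(cv2.findContours(m,0,2)[0],key=cv2.contourArea); e=cv2.fitEllipse(cv2.convexHull(k)+np.array([x-25,y-25])); print(n,q.round(1),np.round(e[0],1),np.round(e[1],1))
print(ctrl.close_job())
```

```text
top [258.9 198.9] [260.1 200.4] [31.7 35.1]
scene [350.5 256.8] [349.6 258.9] [32.  55.5]
the job is handed in; nothing more can be done
None
```

The job is handed in: the can stands upright on the pan with its small lid seated on the rim. The poise is set so the beam rests level to within about 0.005 rad, going by the final camera measurements.

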